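Snap the light-port cover onto a microscope base

TASK

The white microscope base in the sloping service cradle is open: lay the black cover over it, port block up, with its three holes over the three snap studs, then press it down until all three studs have snapped through and the cover lies fully down on the studs' orange shoulders. Let go of it, and leave the eyepiece, the jar and the objective where they stand.

Things in the scene. Friction and masses are not known exactly. Their poses are not given: they have to be found in the camera images.
- deck: open white microscope base, a tray 166 x 190 x 45 mm, fixed in a cradle that slopes it 25 degrees. Origin: middle of the plane of the studs' shoulders, about 95 mm above the table; x up the slope, y across, z square out of the tray (25 degrees from vertical). stud0 at (-60, 0), stud1 (60, 75), stud2 (60, -75) mm, z = 0. The tray's rim is 3 mm lower than the shoulders
- stud0 (a point): snap stud 0 (single, lowest on the slope): point on its axis at the level of its orange shoulder (24 mm diameter), on which the seated cover's underside lies. A white pin 11 mm in diameter, tapered over its last 6 mm, stands 25 mm over the shoulder; 10.5 mm over the shoulder a round spring barb stands out to 9 mm from the axis on its +y and -y sides
- stud1 (a point): snap stud 1 (upper, +y side), as stud 0. A cover laid on the studs first rests on the barbs, its underside about 14 mm above the shoulders, pin tips standing out of its holes. About 8 to 15 N pressed beside a stud takes the cover past its barbs, which then spring out over the plate and hold it
- stud2 (a point): snap stud 2 (upper, -y side), as stud 0
- cover: black cover plate 150 mm (x) by 180 mm (y), 6 mm thick, about 300 g, flat on the table at the start. Origin: centre of its underside; x towards the edge with two holes, z out of the side with the block. Holes 15 mm in diameter. It fits one way round: cover x along deck x, plate centre over deck origin
- port_block (a point): centre (half-way up) of the grey light-port block on the cover, 40 mm along x, 44 mm along y, 34 mm high: the place to grasp, across y. Axes are the cover's. The block stands on the plate with its centre 15 mm along +x from the plate's centre; this point is 23 mm above the plate's underside
- hole0 (a point): centre of the cover's single hole, at (-60, 0) mm from the plate's centre, on its underside; goes over stud0
- hole1 (a point): centre of the hole at (60, 75) mm from the plate's centre, on its underside; goes over stud1
- hole2 (a point): centre of the hole at (60, -75) mm from the plate's centre, on its underside; goes over stud2
- press0 (a point): yellow dot on the plate's top, 27 mm inboard of hole 0, at (-33, 0) mm from the plate's centre: where to press for stud 0
- press1 (a point): yellow dot on the plate's top, 35 mm inboard of hole 1, at (60, 40) mm: where to press for stud 1
- press2 (a point): yellow dot on the plate's top, 35 mm inboard of hole 2, at (60, -40) mm: where to press for stud 2
- eyepiece_mid (a point): bystander: black eyepiece standing upright, 42 mm diameter, 66 mm high; its centre
- jar_mid (a point): bystander: small glass specimen jar with a black cap, 40 mm diameter, 65 mm high; its centre
- objective_mid (a point): bystander: chromed microscope objective standing upright, 34 mm diameter, 52 mm high; its centre
There are look-alikes about, which are no part of the job. Of the things shaped like the cover, the black one is meant.

How it is judged:
By the outcome, as a careful person would: the job done as asked, in the order asked, and still so for the second after the job is handed in, with the robot touching nothing.
It also fails if it takes over 58 s, if anything falls off the work surface, if the arm or the gripper's body presses on something with over 40 N, if the wrist force passes 120 N, or if a joint passes its speed limit or range.

ROBOT

A 7-joint arm with a two-finger parallel gripper is mounted at the origin on the work surface. World frame = base frame: x ahead of the robot, y to its left, z up, the work surface at z = 0. Lengths are in mm, angles in rad, forces in N, time in s.
With the tool pointing down it reaches from about 400 to 925 mm from the base axis. Payload 5.6 kg.
Tool frame: the origin (TCP) lies midway between the tips of the shut fingers; the grasp point (between the pads) lies 19 mm behind it; y points along the fingers, x is the direction in which the jaws open and shut, and the axes are right-handed (so a half turn about y gives the same grasp; the last joint's range is limited). The gripper opens to 85 mm and grips with 20 to 120 N. Pads are 22 mm wide; open, the fingers measure 114 mm over their backs; the gripper's body (76 mm by 85 mm) begins 54 mm behind the grasp point. The pads swing forward as they close: fully open they stand 13 mm farther back than shut.
Start: joints at [-1.233, 0.468, -0.012, 1.603, 0.006, 1.071, -0.056], TCP at [241.621, 603.43, 231.29] pointing down, gripper open.
Joint ranges: [-2.53, 2.53], [-0.31, 2.02], [-1.57, 1.55], [0.28, 2.44], [-1.29, 4.43], [0.15, 1.84], [-2.92, 2.92]. Speed limits (rad/s): [2.57, 2.57, 3.14, 3.14, 3.14, 3.14, 3.14].

INTERFACE

Orientations are given as a unit quaternion [x, y, z, w].
In Python, from bench import telemetry, imaging, r gives the robot as it stands.
- The arm moves only by the tool move_arm, never from a script. Its arguments are lists of equal length, an entry for each row: "travel": the shift along the tool's x, y, z in mm, a list of three; "yaw": the turn about the tool's y in rad; "claw": the opening in per cent of the stroke, from 0 (shut) to 100 (fully open). A call has 1 to 20 rows; each row shifts and turns the commanded pose from where the row before left it, along the tool's axes as they then stand; what a row does not reach is not made up. A row lasts 1/10 s, in which the tool goes at most 50 mm and 8.59 degrees, less where a joint would pass 70% of its speed; a pose out of reach is approached as far as the arm can. A call is refused whole if a number of a shift passes 50 or a number of a turn 0.15, either way. A call with a gripper value outside its range is refused whole. The fingers move at their own pace and stop on an object; "squeeze" is the grip in N (left out, the last holds). Time passes only in rows, so rows that do not move let the fingers close. It gives the time, the measured TCP pose, the force and the opening at its end, in the units of the state.
- telemetry.read_state(): the state, without advancing time (a new reading comes with each control period).
- imaging.snapshot(name): name is "side" or "top" or "wrist"; returns a dict with "frame" (480x640x3 uint8, blue, green, red), "fx", "fy", "cx", "cy" (pixels), "cam_to_world" (4x4, takes a point from camera to world coordinates); the wrist camera has in their place "hand_eye" (4x4, takes a point from camera to tool coordinates, whose origin is the TCP and whose axes are the tool frame's). Camera axes: x right, y down, z forward; pixel columns grow to the right and rows downward; lengths in mm; the calibration is good to about 2 mm. A picture is of the moment at which its call begins: read the wrist's pose just before it. There is no depth.
- r.close_job(): hands the job in, once; it reports no verdict.
The state is a dict: "time": time; "q": joint angles; "joint_velocities": joint speeds; "effort": joint torques, N m; "tcp_pos": TCP position; "ee_rot": TCP orientation; "wrist_force": force on the tool from outside, world axes, zero at the start; "wrist_torque": the same for the moment, N m; "opening": finger opening in mm.
Only numpy, scipy, OpenCV 4.12 (cv2) and the standard library are available. Lean on these libraries where they do the work, as an engineer would, in place of code of your own. Each camera call takes 0.05 s, during which the arm holds its last target.

## Working session

There is one attempt and no reset: what is moved stays moved. The work goes in short steps, Python scripts to look and compute and a tool call to move; the robot and the scene stay as the last step left them, time stands still between calls to the robot, and variables do not carry over. Pictures are saved under pics/ and viewed, and the job is handed in when it is done.

Besides the shell and the picture viewer there is one more tool, called after "Emit:" by a JSON object that holds its "op" and its "data", one argument or row to a line. move_arm: Moves the arm, as the interface text tells. Its arguments: {"type":"object","properties":{"travel":{"type":"array"},"yaw":{"type":"array"},"claw":{"type":"array"},"squeeze":{"type":"number"}},"required":["travel","yaw","claw"]}

```bash
ls; mkdir -p pics; python3 - <<'E'
from bench import telemetry, imaging, r
import cv2, numpy as np, pickle
s=telemetry.read_state(); print(s)
d={}
for n in ["side","top","wrist"]:
    c=imaging.snapshot(n); d[n]=c; cv2.imwrite(f"pics/{n}0.png",c["frame"])
    print(n,{k:(np.round(v,3).tolist() if k!="frame" else 0) for k,v in c.items()})
pickle.dump((s,d),open("s0.pkl","wb"))
E
```

```text
pics
{'time': 0.0, 'q': array([-1.23299597,  0.46838993, -0.01159207,  1.6036618 ,  0.00601435,
        1.0714053 , -0.05625416]), 'joint_velocities': array([ 7.18649947e-04,  8.62192128e-05,  6.95622085e-04,  2.61803203e-04,
       -1.82732156e-03,  1.65012423e-03,  3.32639232e-04]), 'effort': array([-2.60179486e-04, -5.32378364e+01,  2.16091383e-02, -2.51298076e+01,
        1.14675271e-02,  7.83707335e-03,  2.05690492e-05]), 'tcp_pos': array([241.44020651, 602.87037075, 230.31425754]), 'ee_rot': array([ 0.58599786,  0.3958265 , -0.39683781, -0.58519026]), 'wrist_force': array([ 0.95531965,  0.7243807 , -0.37124299]), 'wrist_torque': array([-0.00404957, -0.02109772, -0.0272032 ]), 'opening': 85.41607043579523}
side {'frame': 0, 'fx': 480.533, 'fy': 480.533, 'cx': 318.956, 'cy': 238.676, 'cam_to_world': [[0.718, -0.437, 0.542, -168.17], [-0.696, -0.431, 0.574, -758.489], [-0.017, -0.789, -0.614, 877.655], [0.0, 0.0, 0.0, 1.0]]}
top {'frame': 0, 'fx': 579.635, 'fy': 579.635, 'cx': 331.28, 'cy': 235.259, 'cam_to_world': [[-0.009, -0.999, 0.042, 462.0], [-1.0, 0.009, -0.015, 11.124], [0.014, -0.042, -0.999, 1410.912], [0.0, 0.0, 0.0, 1.0]]}
wrist {'frame': 0, 'fx': 387.116, 'fy': 387.116, 'cx': 326.887, 'cy': 235.994, 'hand_eye': [[1.0, 0.001, -0.001, 0.107], [0.001, -0.312, 0.95, -142.678], [0.0, -0.95, -0.312, 80.06], [0.0, 0.0, 0.0, 1.0]]}
```

View pics/top0.png

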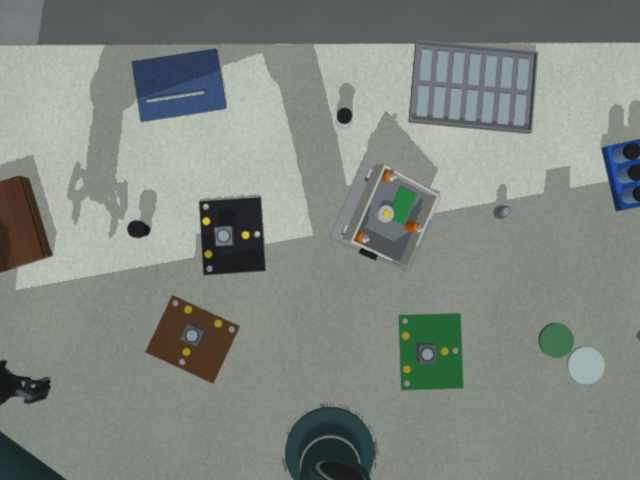

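View pics/side0.png

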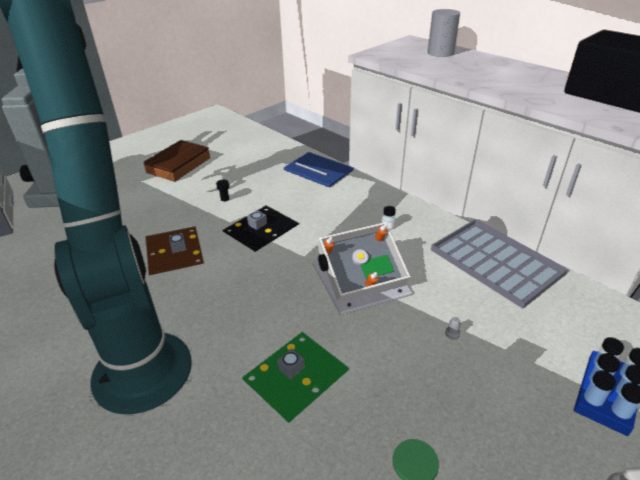

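View pics/wrist0.png

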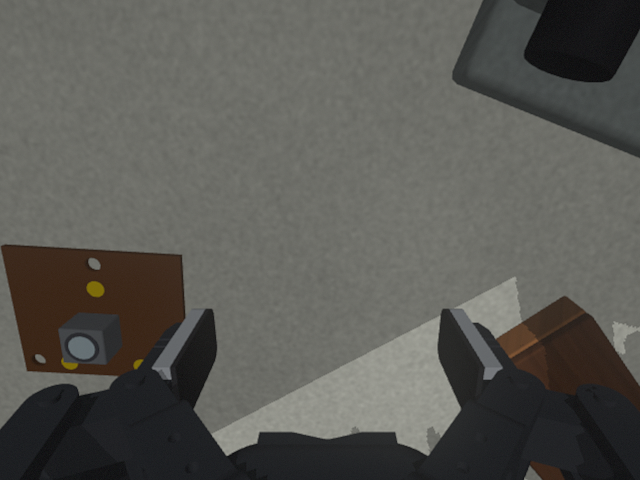

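Candidates for the cover (top image): black plate (232,235), brown (192,340), green (430,352); I choose the black one. Next I'll check it in close crops.

```bash
python3 - <<'E'
import cv2,pickle,numpy as np
s,d=pickle.load(open("s0.pkl","rb"))
t=d["top"]["frame"]; si=d["side"]["frame"]
a=cv2.resize(t[185:285,190:290],None,fx=4,fy=4,interpolation=cv2.INTER_CUBIC)
b=cv2.resize(t[155:280,325:450],(400,400),interpolation=cv2.INTER_CUBIC)
cv2.imwrite("pics/cropt.png",np.hstack([a,b]))
a=cv2.resize(si[190:270,215:305],None,fx=4.4,fy=4.4,interpolation=cv2.INTER_CUBIC)
b=cv2.resize(si[200:320,305:425],(400,400),interpolation=cv2.INTER_CUBIC)
cv2.imwrite("pics/crops.png",np.hstack([a[:352,:396],b[:352]]))
from scipy.spatial.transform import Rotation as R
print(np.round(R.from_quat(s["ee_rot"]).as_matrix(),3))
for n,f in (("top",t),("side",si)):
    h=cv2.cvtColor(f,cv2.COLOR_BGR2HSV)
    for nm,lo,hi in (("orange",(3,140,90),(17,255,255)),("yellow",(20,130,110),(32,255,255))):
        m=cv2.inRange(h,lo,hi); k,_,st,c=cv2.connectedComponentsWithStats(m)
        print(n,nm,[(np.round(c[i],1).tolist(),st[i].tolist()) for i in range(1,k) if st[i,4]>8])
E
```

```text
[[ 0.372 -0.001 -0.928]
 [ 0.928 -0.002  0.372]
 [-0.002 -1.    -0.   ]]
top orange [([385.7, 176.0], [381, 171, 11, 11, 70]), ([410.8, 226.2], [404, 221, 16, 12, 113]), ([359.2, 236.5], [355, 232, 10, 11, 62])]
top yellow [([386.0, 213.3], [383, 210, 7, 7, 38]), ([205.7, 220.7], [202, 217, 8, 8, 52]), ([245.2, 234.6], [242, 231, 8, 8, 52]), ([207.9, 253.8], [205, 251, 7, 7, 40]), ([187.7, 309.2], [184, 306, 8, 8, 51]), ([217.7, 323.1], [214, 320, 8, 8, 50]), ([405.2, 335.7], [402, 333, 7, 7, 38]), ([186.2, 351.5], [183, 348, 8, 8, 49]), ([444.3, 351.0], [441, 348, 7, 7, 40]), ([406.5, 369.0], [404, 366, 6, 7, 38])]
side orange [([163.6, 173.4], [153, 168, 22, 13, 154]), ([380.0, 234.5], [375, 227, 12, 14, 90]), ([328.5, 246.6], [324, 240, 10, 14, 67]), ([370.5, 280.7], [366, 274, 12, 12, 75])]
side yellow [([237.8, 224.1], [236, 223, 5, 3, 12]), ([267.7, 230.3], [265, 229, 7, 4, 21]), ([192.2, 236.0], [190, 235, 6, 3, 16]), ([161.5, 250.5], [159, 249, 6, 4, 20]), ([195.6, 251.8], [193, 250, 6, 4, 18]), ([360.4, 255.6], [358, 253, 6, 6, 30]), ([290.6, 346.2], [287, 344, 8, 6, 33]), ([263.7, 367.0], [260, 364, 8, 7, 42]), ([306.0, 380.9], [303, 378, 7, 7, 44])]
```

View pics/cropt.png

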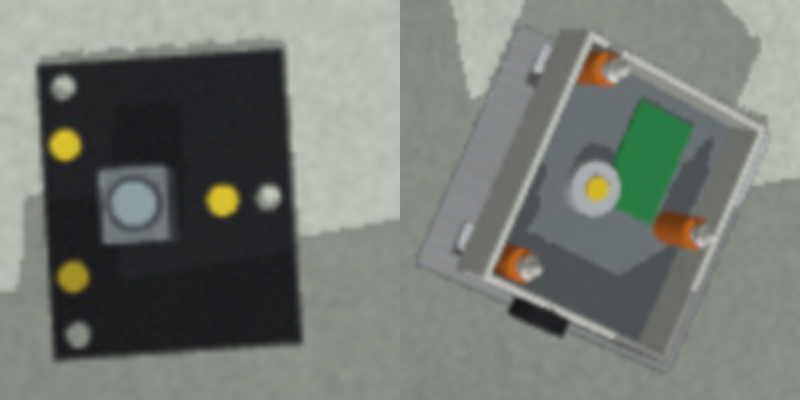

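View pics/crops.png

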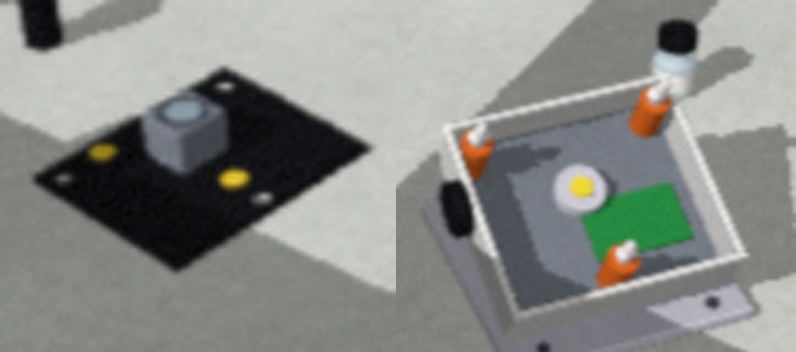

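```bash
cat > h.py <<'E'
import numpy as np, cv2
from scipy.spatial.transform import Rotation as R
def cam(c,s=None):
    if "cam_to_world" in c: T=np.array(c["cam_to_world"])
    else:
        W=np.eye(4);W[:3,:3]=R.from_quat(s["ee_rot"]).as_matrix();W[:3,3]=s["tcp_pos"];T=W@np.array(c["hand_eye"])
    return np.array([[c["fx"],0,c["cx"]],[0,c["fy"],c["cy"]],[0,0,1.]]),T
def ray(c,uv,s=None):
    K,T=cam(c,s); v=T[:3,:3]@np.linalg.solve(K,[uv[0],uv[1],1.]); return T[:3,3],v/np.linalg.norm(v)
def plane(c,uv,z,s=None):
    o,v=ray(c,uv,s); return o+v*(z-o[2])/v[2]
def tri(rays):
    A=sum(np.eye(3)-np.outer(v,v) for o,v in rays); b=sum((np.eye(3)-np.outer(v,v))@o for o,v in rays)
    p=np.linalg.solve(A,b); return p,max(np.linalg.norm(np.cross(p-o,v)) for o,v in rays)
def proj(c,p,s=None):
    K,T=cam(c,s); q=K@(T[:3,:3].T@(np.asarray(p)-T[:3,3])); return q[:2]/q[2]
E
python3 - <<'E'
from h import *
import pickle
s,d=pickle.load(open("s0.pkl","rb")); t,si=d["top"],d["side"]
np.set_printoptions(precision=1,suppress=True)
def T(n,a,b): p,e=tri([ray(t,a),ray(si,b)]); print(n,p,"err",round(e,1)); return p
p2=T("tip2",(395,175),(384.8,226.4));p0=T("tip0",(420,227.5),(374.6,274.1));p1=T("tip1",(366.6,238.7),(329.6,239))
print(np.linalg.norm(p1-p2),np.linalg.norm((p1+p2)/2-p0))
y=(p1-p2);y/=np.linalg.norm(y);x=(p1+p2)/2-p0;x/=np.linalg.norm(x);z=np.cross(x,y);print(x,y,z, np.degrees(np.arccos(z[2])),np.degrees(np.arctan2(x[1],x[0])),np.degrees(np.arctan2(y[1],y[0]))-90)
o=(p0+(p1+p2)/2)/2-25*z; print("origin",o)
# side dots: crop a scale 4.4
g=lambda u,v:(215+u/4.4,190+v/4.4)
a=T("press1/2 right(206,221)",(205.7,220.7),(999,999)) if 0 else None
T("dot a",(207.9,253.8),(237.8,224.1)); T("dot0",(245.2,234.6),(267.7,230.3))
T("hole0",(257,234.2),g(262,198)); T("hole b",(209.6,268.6),g(64,180)); T("hole c",(205.8,206.8),g(226,87))
T("blocktop",(190+134/4,185+203/4),g(185,110))
for q in ((205.7,220.7),(207.9,253.8),(245.2,234.6)): print(plane(t,q,6))
for q in ((257,234.2),(209.6,268.6),(205.8,206.8)): print("h",plane(t,q,3))
print("block top",plane(t,(223.5,235.75),40))
E
```

```text
tip2 [ 646.9 -148.7  134.2] err 2.0
tip0 [ 533.9 -212.6   80.5] err 0.3
tip1 [506.7 -84.6 135.1] err 1.0
154.12075528227663 118.28321289237876
[0.4 0.8 0.5] [-0.9  0.4  0. ] [-0.2 -0.4  0.9] 27.27567187108312 65.92847069434815 65.44046517165941
origin [ 560.  -154.2   85.4]
dot a [478.6 289.8   4.2] err 0.5
dot0 [524.3 199.8   3.2] err 0.6
hole0 [525.8 171.   -0.3] err 0.3
hole b [443.2 286.4  -1.5] err 0.1
hole c [594.2 295.   -1.3] err 0.9
blocktop [521.5 245.3  38.9] err 0.9
[559.1 294.4   6. ]
[478.9 289.1   6. ]
[524.6 199.1   6. ]
h [525.4 170.9   3. ]
h [443.1 285.6   3. ]
h [593.1 294.8   3. ]
block top [520.8 245.6  40. ]
```

Close crop confirms the black plate: two-hole edge on the left at (206,207) and (210,269), single hole at (257,234), port block at (223,236). Deck stud0 is at (411,226), with the upper studs at (359,237) and (386,176). Next: a wrist view of the deck before grasping.

Emit:
{"op": "move_arm", "data": {
  "travel": [
    [0, 0, 0],
    [0, 0, 0],
    [0, 0, 0],
    [0, 0, 0],
    [0, 0, 0],
    [0, 0, 0],
    [0, 0, 0],
    [0, 0, 0],
    [0, 0, 0],
    [0, 0, 0],
    [0, 0, 0],
    [0, 0, 0]
  ],
  "yaw": [0.147, 0.147, 0.147, 0.147, 0.147, 0.147, 0.147, 0.147, 0.147, 0.147, 0.147, 0],
  "claw": [100, 100, 100, 100, 100, 100, 100, 100, 100, 100, 100, 100]
}}

```text
time: 1.35
tcp_pos: [241.4, 603.3, 230.9]
ee_rot: [0.691, -0.15, 0.15, -0.691]
wrist_force: [-0.5, -0.8, 0.6]
opening: 85.7
```

Emit:
{"op": "move_arm", "data": {
  "travel": [
    [33, 0, -31],
    [33, 0, -31],
    [33, 0, -31],
    [33, 0, -31],
    [33, 0, -31],
    [33, 0, -31],
    [33, 0, -31],
    [33, 0, -31],
    [33, 0, -31],
    [33, 0, -31],
    [33, 0, -31],
    [33, 0, -31],
    [33, 0, -31],
    [33, 0, -31],
    [33, 0, -31],
    [33, 0, -31],
    [33, 0, -31],
    [33, 0, -31],
    [0, 0, 0],
    [0, 0, 0]
  ],
  "yaw": [0, 0, 0, 0, 0, 0, 0, 0, 0, 0, 0, 0, 0, 0, 0, 0, 0, 0, 0, 0],
  "claw": [100, 100, 100, 100, 100, 100, 100, 100, 100, 100, 100, 100, 100, 100, 100, 100, 100, 100, 100, 100]
}}

```text
time: 3.35
tcp_pos: [550.7, -151.7, 230.8]
ee_rot: [0.691, -0.15, 0.149, -0.691]
wrist_force: [-0.4, 0.4, 0.2]
opening: 85.1
```

```bash
cat > snap.py <<'E'
import sys,pickle,cv2,numpy as np
from bench import telemetry, imaging
np.set_printoptions(precision=2,suppress=True)
from h import *
tag=sys.argv[1]; out={}
for n in sys.argv[2:]:
    s=telemetry.read_state(); c=imaging.snapshot(n); out[n]=(c,s); cv2.imwrite(f"pics/{n}_{tag}.png",c["frame"])
s=telemetry.read_state(); out["s"]=s
pickle.dump(out,open(f"{tag}.pkl","wb"))
M=R.from_quat(s["ee_rot"]).as_matrix()
print("t",s["time"],"tcp",s["tcp_pos"],"x",M[:,0],"y",M[:,1],"jawdeg",np.degrees(np.arctan2(M[1,0],M[0,0])),"F",s["wrist_force"],"open",s["opening"],"q",s["q"])
E
python3 snap.py d1 wrist
```

```text
t 3.4 tcp [ 550.7  -149.98  230.8 ] x [ 0.91 -0.41 -0.  ] y [-0.  0. -1.] jawdeg -24.354954856663852 F [-0.31  0.37  0.2 ] open 85.37168789333028 q [-0.37  0.39  0.74  1.84 -0.3   1.03  0.07]
```

View pics/wrist_d1.png

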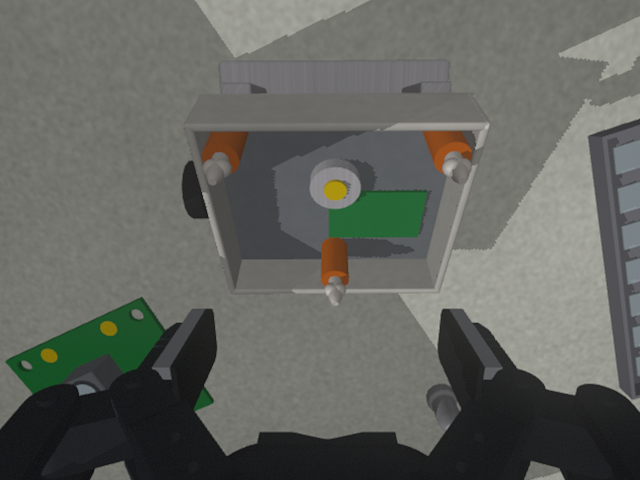

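Deck seen square-on: pin tips at about (217,178) stud1, (456,173) stud2, (335,296) stud0. A second wrist view for triangulation.

Emit:
{"op": "move_arm", "data": {
  "travel": [
    [20, 0, -15],
    [20, 0, -15],
    [20, 0, -15],
    [0, 0, 0],
    [0, 0, 0]
  ],
  "yaw": [0, 0, 0, 0, 0],
  "claw": [100, 100, 100, 100, 100]
}}

```text
time: 3.9
tcp_pos: [587.0, -214.5, 231.0]
ee_rot: [-0.691, 0.149, -0.149, 0.692]
wrist_force: [0.2, 0.1, 0.6]
opening: 85.3
```

```bash
python3 snap.py d2 wrist; python3 - <<'E'
import pickle,cv2
from h import *
ims=[]
for n in ("d1","d2"):
    f=pickle.load(open(n+".pkl","rb"))["wrist"][0]["frame"]
    h=cv2.cvtColor(f,cv2.COLOR_BGR2HSV); m=cv2.inRange(h,(3,140,70),(17,255,255)); k,_,st,c=cv2.connectedComponentsWithStats(m)
    print(n,[(c[i].round(1).tolist(),st[i].tolist()) for i in range(1,k) if st[i,4]>50])
    for i in range(1,k):
        if st[i,4]>50:
            x,y,w,hh=st[i,:4]; cx,cy=int(x+w/2),int(y+hh*0.8)
            x0,y0=cx-35,max(0,cy-35); ims.append(cv2.resize(f[y0:y0+70,x0:x0+70],(266,266),interpolation=cv2.INTER_CUBIC)); print((x0,y0))
cv2.imwrite("pics/studs.png",np.vstack([np.hstack(ims[:3]),np.hstack(ims[3:6])]))
E
```

```text
t 3.95 tcp [ 586.93 -214.05  230.97] x [ 0.91 -0.41 -0.  ] y [-0.  0. -1.] jawdeg -24.29674239665933 F [-0.14 -0.31  0.48] open 85.45948788134224 q [-0.23  0.49  0.72  1.7  -0.36  1.08  0.18]
d1 [([445.8, 145.1], [423, 131, 49, 42, 1097]), ([225.7, 146.0], [202, 132, 46, 41, 1047]), ([334.0, 260.0], [321, 238, 27, 48, 1054])]
(412, 129)
(190, 129)
(299, 241)
d2 [([360.5, 73.1], [343, 57, 40, 48, 1066]), ([131.8, 75.8], [98, 58, 62, 50, 1689]), ([266.3, 213.9], [249, 192, 33, 49, 1067])]
(328, 60)
(94, 63)
(230, 196)
```

View pics/studs.png

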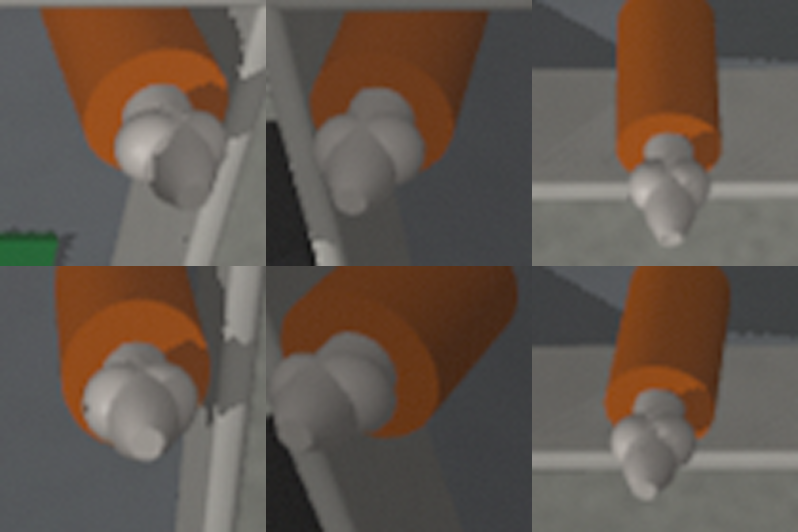

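```bash
cat > deck.py <<'E'
from h import *
import pickle
np.set_printoptions(precision=2,suppress=True)
a=pickle.load(open("d1.pkl","rb"))["wrist"];b=pickle.load(open("d2.pkl","rb"))["wrist"]
s0,d0=pickle.load(open("s0.pkl","rb"))
P={}
for k,(o1,c1,o2,c2,tp) in {2:((412,129),(193,192),(328,60),(149,178),(395,175)),1:((190,129),(86,201),(94,63),(31,170),(366.6,238.7)),0:((299,241),(139,240),(230,196),(116,225),(420,227.5))}.items():
    u1=np.array(o1)+np.array(c1)/3.8;u2=np.array(o2)+np.array(c2)/3.8
    p,e=tri([ray(a[0],u1,a[1]),ray(b[0],u2,b[1])]);q,e2=tri([ray(a[0],u1,a[1]),ray(b[0],u2,b[1]),ray(d0["top"],tp)]);print(k,u1,u2,p,round(e,2),q,round(e2,2),proj(d0["top"],p),proj(d0["side"],p));P[k]=p
y=P[1]-P[2];x=(P[1]+P[2])/2-P[0];print("sides",np.linalg.norm(y),np.linalg.norm(x))
x/=np.linalg.norm(x);y/=np.linalg.norm(y);z=np.cross(x,y);print(x,y,z,"slope",np.degrees(np.arccos(z[2])),"yaw x",np.degrees(np.arctan2(x[1],x[0])),np.degrees(np.arctan2(y[1],y[0]))-90)
o=(P[0]+(P[1]+P[2])/2)/2-25*z;print("o",o)
E
python3 deck.py
python3 - <<'E'
import cv2
cv2.imwrite("pics/z.png",cv2.resize(cv2.imread("pics/wrist_d2.png")[40:280,80:480],None,fx=2,fy=2))
E
```

```text
2 [462.79 179.53] [367.21 106.84] [ 641.34 -149.97  140.6 ] 0.23 [ 643.53 -149.92  139.51] 3.98 [395.35 177.71] [384.73 225.41]
1 [212.63 181.89] [102.16 107.74] [503.72 -88.53 142.24] 0.07 [505.73 -87.37 145.36] 3.16 [368.35 240.27] [330.26 237.9 ]
0 [335.58 304.16] [260.53 255.21] [ 527.71 -219.21   91.58] 0.23 [ 532.56 -210.75  109.78] 3.56 [423.63 230.01] [375.37 273.18]
sides 150.7218156786511 120.35122288286881
[0.37 0.83 0.41] [-0.91  0.41  0.01] [-0.16 -0.38  0.91] slope 24.471006843878843 yaw x 65.85167894109085 65.94261392164901
o [ 554.12 -159.67   93.74]
```

View pics/z.png

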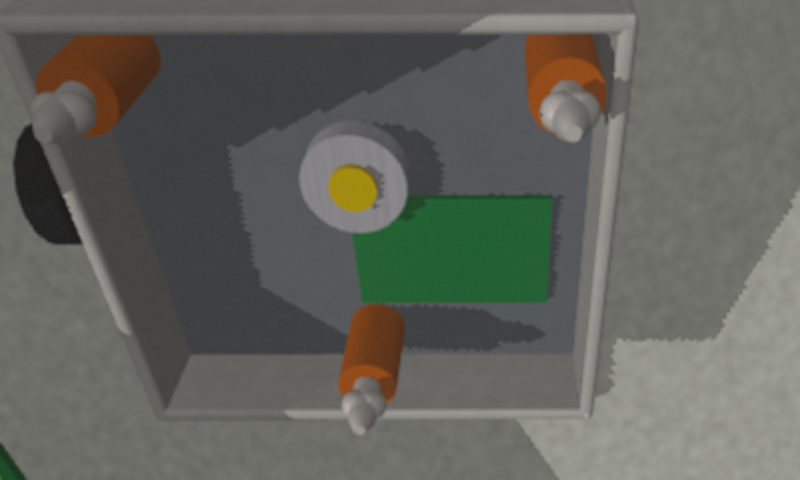

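```bash
python3 - <<'E'
import pickle
for n in("d1","d2"):
    o=pickle.load(open(n+".pkl","rb"));print(o["wrist"][1]["tcp_pos"],o["wrist"][1]["joint_velocities"].round(4),o["s"]["tcp_pos"])
E
python3 snap.py d3 wrist
```

```text
[ 550.69575017 -151.66034465  230.8292129 ] [-0.0467 -0.0182 -0.0233  0.0221 -0.0057  0.0008 -0.0144] [ 550.70324601 -149.98444438  230.80472752]
[ 586.97391723 -214.53939432  230.96680578] [-0.0157 -0.0095 -0.0068  0.013   0.0001  0.0016 -0.0025] [ 586.92523891 -214.05082674  230.96640829]
t 4.0 tcp [ 586.98 -214.    231.1 ] x [ 0.91 -0.41 -0.  ] y [-0.  0. -1.] jawdeg -24.296644193515466 F [ 0.12  0.34 -0.86] open 85.22699944203826 q [-0.23  0.49  0.72  1.7  -0.36  1.08  0.18]
```

Emit:
{"op": "move_arm", "data": {
  "travel": [
    [0, 0, 0],
    [0, 0, 0],
    [0, 0, 0],
    [0, 0, 0],
    [-3, 2, 43.8],
    [-3, 2, 43.8],
    [-3, 2, 43.8],
    [-3, 2, 43.8],
    [-3, 2, 43.8],
    [-3, 2, 43.8],
    [-4, 3, 43.8],
    [-4, 3, 43.8],
    [-4, 3, 43.8],
    [-4, 3, 43.8],
    [-4, 3, 44],
    [0, 0, 0],
    [0, 0, 0],
    [0, 0, 0]
  ],
  "yaw": [-0.121, -0.121, -0.121, -0.122, 0, 0, 0, 0, 0, 0, 0, 0, 0, 0, 0, 0, 0, 0],
  "claw": [100, 100, 100, 100, 100, 100, 100, 100, 100, 100, 100, 100, 100, 100, 100, 100, 100, 100]
}}

```text
time: 5.8
tcp_pos: [521.0, 261.9, 204.5]
ee_rot: [0.707, 0.02, -0.02, -0.707]
wrist_force: [0.1, -0.8, -0.1]
opening: 85.3
```

```bash
python3 snap.py c1 wrist
```

```text
t 5.85 tcp [521.29 261.46 204.6 ] x [1.   0.06 0.  ] y [ 0. -0. -1.] jawdeg 3.2409027593141198 F [ 1.17  0.05 -0.08] open 85.46341264840208 q [-0.9   0.4   0.48  1.82 -0.22  0.97 -0.27]
```

View pics/wrist_c1.png

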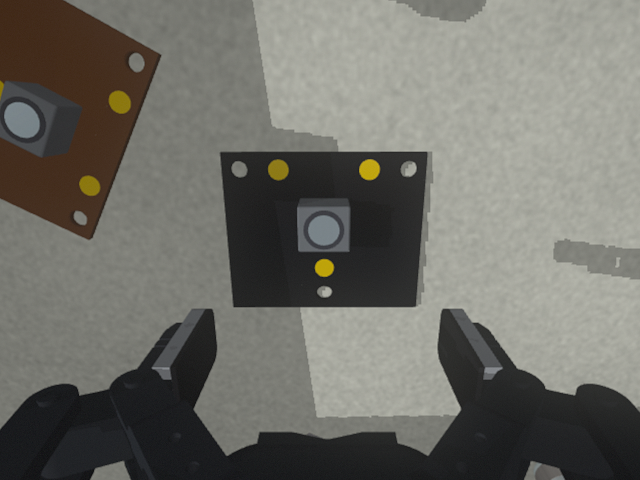

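The black cover is square in view: dots at (278,170), (369,170), (324,268), block at (323,230). Measuring it.

```bash
cat > cov.py <<'E'
from h import *
import pickle,sys
np.set_printoptions(precision=2,suppress=True)
o=pickle.load(open(sys.argv[1]+".pkl","rb"))["wrist"];c,s=o
h=cv2.cvtColor(c["frame"],cv2.COLOR_BGR2HSV)
def comps(lo,hi):
    m=cv2.inRange(h,lo,hi);k,_,st,ce=cv2.connectedComponentsWithStats(m);return [(ce[i].round(1),st[i].tolist()) for i in range(1,k) if st[i,4]>60]
for ce,st in comps((20,130,80),(34,255,255)): print("dot",ce,st[4],plane(c,ce,6,s))
for ce,st in comps((90,25,110),(115,90,255)): print("lens?",ce,st,plane(c,ce,40,s))
E
python3 cov.py c1
```

```text
dot [119.3 101.7] 421 [343.28 337.25   6.  ]
dot [278.  169.3] 352 [476.25 288.82   6.  ]
dot [369.1 169.3] 364 [556.11 293.47   6.  ]
dot [ 89.3 185.3] 350 [308.97 264.87   6.  ]
dot [324.  267.4] 284 [521.78 198.15   6.  ]
lens? [ 21.5 119.4] [4, 102, 35, 36, 940] [284.92 320.57  40.  ]
lens? [323.3 229.9] [308, 215, 32, 30, 726] [518.75 246.09  40.  ]
```

Emit:
{"op": "move_arm", "data": {
  "travel": [
    [-3.3, 20, -5.3],
    [0, 20, -5],
    [0, 20, -5],
    [0, 20, 0],
    [0, 20, 0],
    [0, 0, 0],
    [0, 0, 0]
  ],
  "yaw": [-0.004, 0, 0, 0, 0, 0, 0],
  "claw": [100, 100, 100, 100, 100, 100, 100]
}}

```text
time: 6.55
tcp_pos: [519.3, 246.1, 104.7]
ee_rot: [0.707, 0.021, -0.021, -0.707]
wrist_force: [0.4, -0.2, 0.6]
opening: 85.4
```

```bash
python3 snap.py c2 wrist; python3 cov.py c2; python3 - <<'E'
from h import *
import pickle
a=pickle.load(open("c1.pkl","rb"))["wrist"];b=pickle.load(open("c2.pkl","rb"))["wrist"]
def ds(o,lo,hi):
    h=cv2.cvtColor(o[0]["frame"],cv2.COLOR_BGR2HSV);m=cv2.inRange(h,lo,hi);k,_,st,ce=cv2.connectedComponentsWithStats(m);return [ce[i] for i in range(1,k) if st[i,4]>60]
for lo,hi in (((20,130,80),(34,255,255)),((90,25,110),(115,90,255))):
    for p in ds(a,lo,hi):
        for q in ds(b,lo,hi):
            x,e=tri([ray(a[0],p,a[1]),ray(b[0],q,b[1])])
            if e<3: print(p.round(),q.round(),x.round(1),round(e,2))
E
```

```text
t 6.6 tcp [519.76 246.66 105.32] x [1.   0.06 0.  ] y [ 0.  0. -1.] jawdeg 3.47196799908103 F [ 0.34  0.23 -0.2 ] open 85.54322067318532 q [-0.83  0.53  0.43  1.91 -0.31  0.77 -0.17]
dot [31.  68.8] 894 [343.29 337.41   6.  ]
dot [261.6 167.5] 708 [476.02 288.93   6.  ]
dot [390.9 167.7] 711 [556.09 293.67   6.  ]
dot [  4.6 191.2] 248 [313.94 264.16   6.  ]
dot [326.2 302.4] 516 [521.62 198.16   6.  ]
lens? [326.2 255.4] [303, 234, 47, 44, 1591] [518.78 246.19  40.  ]
[119. 102.] [31. 69.] [343.5 337.3   6.4] 0.06
[119. 102.] [262. 168.] [534.7 344.5 381.6] 2.36
[119. 102.] [391. 168.] [502.1 338.7 320.7] 2.85
[278. 169.] [31. 69.] [503.2 325.4 232.6] 1.44
[278. 169.] [262. 168.] [476.8 289.6  11.1] 0.06
[278. 169.] [391. 168.] [508.4 331.1 281.1] 0.5
[278. 169.] [  5. 191.] [503.  323.4 233.7] 0.82
[369. 169.] [31. 69.] [525.6 327.5 262.3] 2.3
[369. 169.] [262. 168.] [522.1 334.1 296.5] 0.53
[369. 169.] [391. 168.] [556.2 293.5   5.6] 0.1
[369. 169.] [  5. 191.] [526.1 329.7 261.6] 0.02
[ 89. 185.] [262. 168.] [534.8 347.4 377.8] 1.33
[ 89. 185.] [391. 168.] [501.3 336.2 322.7] 0.1
[ 89. 185.] [  5. 191.] [295.7 259.2 -16. ] 0.68
[324. 267.] [326. 302.] [521.7 197.9   5.3] 0.04
[323. 230.] [326. 255.] [518.8 245.7  38.6] 0.05
```

View pics/wrist_c2.png

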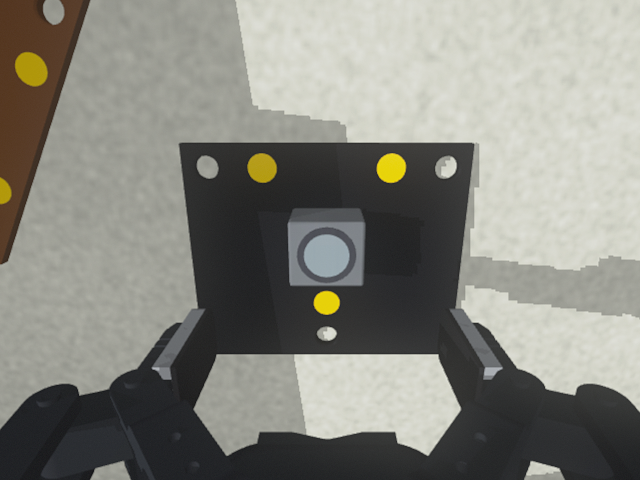

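Emit:
{"op": "move_arm", "data": {
  "travel": [
    [-0.8, 20, 0],
    [0, 20, 0],
    [0, 20, 0],
    [0, 16, 0],
    [0, 12, 0],
    [0, 8, 0],
    [0, 0, 0],
    [0, 0, 0],
    [0, 0, 0],
    [0, 0, 0],
    [0, 0, 0],
    [0, 0, 0],
    [0, 0, 0]
  ],
  "yaw": [0, 0, 0, 0, 0, 0, 0, 0, 0, 0, 0, 0, 0],
  "claw": [100, 100, 100, 100, 100, 100, 100, 60, 40, 30, 30, 30, 30],
  "squeeze": 25
}}

```text
time: 7.9
tcp_pos: [518.8, 247.5, 9.1]
ee_rot: [-0.706, -0.022, 0.021, 0.707]
wrist_force: [-0.1, -0.2, 6.0]
opening: 43.6
```

```bash
python3 snap.py g1 wrist
```

```text
t 7.95 tcp [518.8  247.49   9.06] x [1.   0.06 0.  ] y [ 0.  0. -1.] jawdeg 3.5462349629849763 F [0.68 0.02 6.39] open 43.49369626049032 q [-0.77  0.68  0.35  1.93 -0.39  0.6  -0.1 ]
```

View pics/wrist_g1.png

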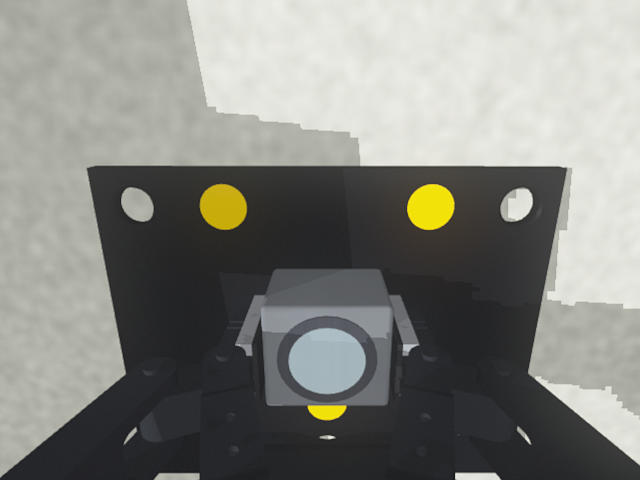

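Grasped (opening 43.5 mm). Lift and see whether the plate pivots.

Emit:
{"op": "move_arm", "data": {
  "travel": [
    [0, -6, 0],
    [0, -12, 0],
    [0, -20, 0],
    [0, -30, 0],
    [0, -30, 0],
    [0, -30, 0],
    [0, -22, 0],
    [0, 0, 0],
    [0, 0, 0]
  ],
  "yaw": [0, 0, 0, 0, 0, 0, 0, 0, 0],
  "claw": [30, 30, 30, 30, 30, 30, 30, 30, 30]
}}

```text
time: 8.85
tcp_pos: [517.5, 247.2, 158.1]
ee_rot: [-0.707, -0.022, 0.022, 0.707]
wrist_force: [-0.1, 0.3, -2.7]
opening: 43.7
```

```bash
python3 snap.py g2 wrist side; python3 - <<'E'
import cv2,numpy as np
a=cv2.imread("pics/wrist_g2.png");b=cv2.imread("pics/side_g2.png")[120:280,160:360]
cv2.imwrite("pics/g2.png",np.hstack([cv2.resize(a,(440,330)),cv2.resize(b,(360,330))[:, :]]))
E
```

```text
t 8.95 tcp [516.86 246.76 156.79] x [ 1.    0.06 -0.  ] y [-0. -0. -1.] jawdeg 3.5595471930370692 F [ 0.46  0.33 -3.1 ] open 43.569292811793574 q [-0.87  0.45  0.47  1.88 -0.26  0.87 -0.21]
```

View pics/g2.png

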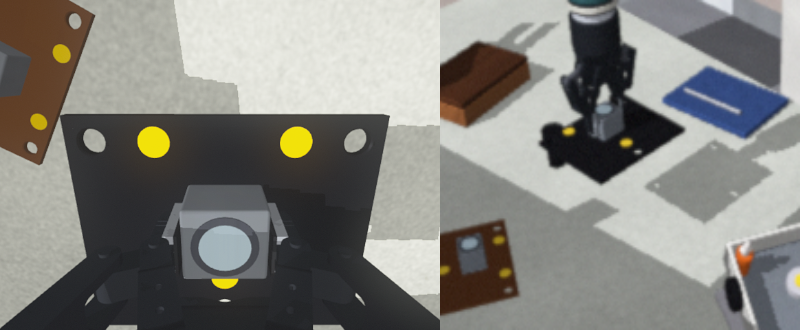

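```bash
cat > pnp.py <<'E'
from h import *
import pickle,sys
np.set_printoptions(precision=2,suppress=True)
c,s=pickle.load(open(sys.argv[1]+".pkl","rb"))["wrist"]
f=c["frame"];h=cv2.cvtColor(f,cv2.COLOR_BGR2HSV)
def comps(lo,hi,a):
    m=cv2.inRange(h,lo,hi);k,_,st,ce=cv2.connectedComponentsWithStats(m);return [(ce[i],st[i]) for i in range(1,k) if st[i,4]>a]
ds=[d for d in comps((20,130,60),(34,255,255),900)]
ds=sorted(ds,key=lambda d:d[0][0]); 
if len(ds)>2: ds=sorted(sorted(ds,key=lambda d:-d[1][4])[:2],key=lambda d:d[0][0])
ln=max(comps((90,25,90),(115,90,255),800),key=lambda d:d[1][4])
# refine lens by ellipse
def ell(lo,hi,st):
    m=cv2.inRange(h,lo,hi);x,y,w,hh=st[:4];mm=np.zeros_like(m);mm[y:y+hh,x:x+w]=m[y:y+hh,x:x+w]
    cs,_=cv2.findContours(mm,cv2.RETR_EXTERNAL,cv2.CHAIN_APPROX_NONE);return np.array(cv2.fitEllipse(max(cs,key=len))[0])
lc=ell((90,25,90),(115,90,255),ln[1])
img=[ds[0][0],ds[1][0],lc]; obj=[(60,40,6),(60,-40,6),(15,0,40)]
K,T=cam(c,s)
# holes: extra pixel args u1,v1,u2,v2
if len(sys.argv)>2:
    v=list(map(float,sys.argv[2:]));img+= [v[:2],v[2:4]];obj+=[(60,75,6),(60,-75,6)]
img=np.array(img,float);obj=np.array(obj,float)
print("px",img.tolist())
He=np.array(c["hand_eye"])
# unknowns: tilt about tool x etc: plate->tool. initial: plate x=tool z, plate y=-tool x, plate z=-tool y
R0=np.array([[0,-1,0],[0,0,-1],[1,0,0.]])
from scipy.optimize import least_squares
def tf(p): return R.from_rotvec(p[:3]).as_matrix()@R0,p[3:]
def res(p):
    A,t=tf(p);q=(obj@A.T+t-He[:3,3])@He[:3,:3];return ((q[:,:2]/q[:,2:])*[c["fx"],c["fy"]]+[c["cx"],c["cy"]]-img).ravel()
r_=least_squares(res,[0,0,0,0,-5,-15]);A,t=tf(r_.x)
print("rms px",np.sqrt(np.mean(r_.fun**2)),"rot(deg) about tool x,y,z",np.degrees(r_.x[:3]))
W=T@np.linalg.inv(He)
print("plate origin in tool",t,"world",W[:3,:3]@t+W[:3,3],"xaxis",W[:3,:3]@A[:,0],"z",W[:3,:3]@A[:,2])
o=np.array([554.12,-159.67,93.74])
pickle.dump((W[:3,:3]@A,W[:3,:3]@t+W[:3,3],A,t),open("plate.pkl","wb"))
E
python3 pnp.py g1; python3 pnp.py g2
```

```text
px [[222.9476409666283, 206.4608745684695], [430.41267123287673, 206.56849315068493], [326.9447021484375, 355.9206237792969]]
rms px 1.6011456888632252e-12 rot(deg) about tool x,y,z [14.32  0.14  0.35]
plate origin in tool [ -0.41  23.33 -12.47] world [519.24 235.04 -14.26] xaxis [-0.06  0.97  0.25] z [ 0.02 -0.25  0.97]
px [[223.0, 206.4283256880734], [430.42906178489704, 206.49656750572083], [326.8919677734375, 355.7525329589844]]
rms px 1.9700024264280535e-12 rot(deg) about tool x,y,z [14.46  0.08  0.23]
plate origin in tool [ -0.34  23.5  -12.4 ] world [517.91 234.77 134.61] xaxis [-0.06  0.97  0.25] z [ 0.02 -0.25  0.97]
```

```bash
python3 - <<'E'
from h import *
import pickle
c,s=pickle.load(open("g1.pkl","rb"))["wrist"]
R0=np.array([[0,-1,0],[0,0,-1],[1,0,0.]])
W=np.eye(4);W[:3,:3]=R.from_quat(s["ee_rot"]).as_matrix();W[:3,3]=s["tcp_pos"]
for z in (8,9,10):
  for nm,o in (("p1",(60,40,6)),("p2",(60,-40,6)),("lens",(15,0,40)),("h1",(60,75,6)),("corner",(75,90,6)),("blk top +x+y",(35,22,40)),("blk -x+y",(-5,22,40))):
    t=R0@np.array(o,float)+[-0.3,z,-16.3]; print(z,nm,proj(c,W[:3,:3]@t+W[:3,3],s))
f=c["frame"];cv2.imwrite("pics/lens.png",cv2.resize(f[250:430,240:420],None,fx=3,fy=3))
E
```

```text
8 p1 [222.48320677 208.1263193 ]
8 p2 [430.64008422 208.21313453]
8 lens [326.46840373 362.55031335]
8 h1 [131.40136527 208.08833213]
8 corner [ 84.7569847  168.87688011]
8 blk top +x+y [257.94866411 309.70549717]
8 blk -x+y [264.19457975 410.52634155]
9 p1 [223.14552263 207.49572718]
9 p2 [429.98169515 207.58205483]
9 lens [326.47127561 360.71648325]
9 h1 [132.64165661 207.4579534 ]
9 corner [ 86.34289977 168.48298047]
9 blk top +x+y [258.47146133 308.18102421]
9 blk -x+y [264.62687731 408.44468639]
10 p1 [223.7994866  206.87308692]
10 p2 [429.33160762 206.95893233]
10 lens [326.47410629 358.90896297]
10 h1 [133.86630703 206.83552418]
10 corner [ 87.90817322 168.09420765]
10 blk top +x+y [258.98638652 306.67950604]
10 blk -x+y [265.05325189 406.3915524 ]
```

View pics/lens.png

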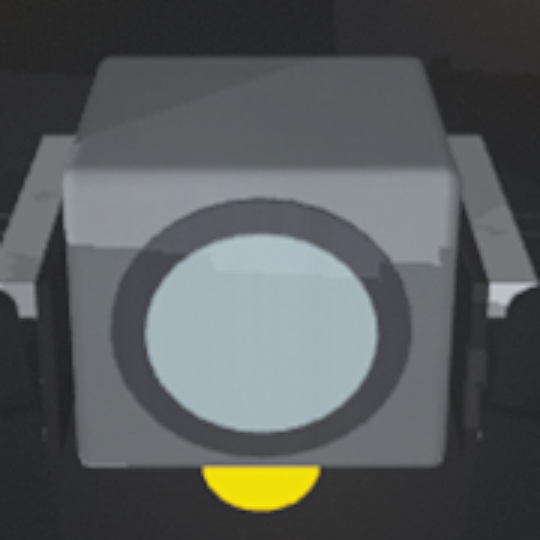

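Emit:
{"op": "move_arm", "data": {
  "travel": [
    [0, -20, 0],
    [0, -25, 0],
    [0, -20, 0],
    [0, -9, 0],
    [0, 0, 0]
  ],
  "yaw": [0.1, 0.128, 0.128, 0.127, 0],
  "claw": [30, 30, 30, 30, 30]
}}

```text
time: 9.45
tcp_pos: [518.2, 247.2, 232.1]
ee_rot: [0.692, -0.148, 0.148, -0.691]
wrist_force: [0.3, 0.7, -3.9]
opening: 43.3
```

Emit:
{"op": "move_arm", "data": {
  "travel": [
    [6, 0, -10],
    [12, 0, -20],
    [14, 0, -24],
    [14, 0, -24],
    [14, 0, -24],
    [14, 0, -24],
    [14, 0, -24],
    [14, 0, -24],
    [14, 0, -24],
    [14, 0, -24],
    [14, 0, -24],
    [14, 0, -24],
    [14, 0, -24],
    [14, 0, -24],
    [10, 0, -18],
    [4, 0, -6],
    [0, 0, 0],
    [0, 0, 0],
    [0, 0, 0]
  ],
  "yaw": [0, 0, 0, 0, 0, 0, 0, 0, 0, 0, 0, 0, 0, 0, 0, 0, 0, 0, 0],
  "claw": [30, 30, 30, 30, 30, 30, 30, 30, 30, 30, 30, 30, 30, 30, 30, 30, 30, 30, 30]
}}

```text
time: 11.35
tcp_pos: [560.8, -145.1, 231.9]
ee_rot: [-0.691, 0.147, -0.147, 0.692]
wrist_force: [0.2, 0.2, -3.6]
opening: 43.7
```

```bash
python3 snap.py e1 wrist side; python3 - <<'E'
import cv2,numpy as np
a=cv2.imread("pics/wrist_e1.png");b=cv2.imread("pics/side_e1.png")[120:320,260:460]
cv2.imwrite("pics/e1.png",np.hstack([cv2.resize(a,(440,330)),cv2.resize(b,(330,330))[:, :]]))
E
```

```text
t 11.45 tcp [ 560.93 -145.32  232.14] x [ 0.91 -0.41 -0.  ] y [-0.  0. -1.] jawdeg -23.99205727827718 F [-0.12  0.78 -2.9 ] open 43.91515121719319 q [-0.37  0.4   0.73  1.82 -0.31  1.04  0.06]
```

View pics/e1.png

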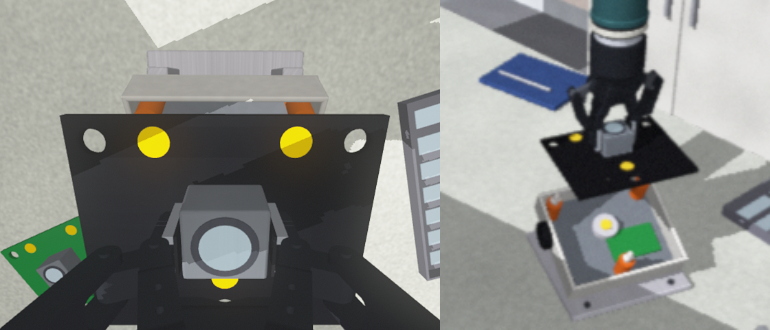

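Emit:
{"op": "move_arm", "data": {
  "travel": [
    [0, 15, -2],
    [0, 20, 0],
    [0, 20, 0],
    [0, 14, 0],
    [0, 7, 0],
    [0, 2, 0],
    [0, 2, 0],
    [0, 0, 0]
  ],
  "yaw": [0, 0, 0, 0, 0, 0, 0, 0],
  "claw": [30, 30, 30, 30, 30, 30, 30, 30]
}}

```text
time: 12.25
tcp_pos: [560.4, -148.7, 152.9]
ee_rot: [-0.691, 0.147, -0.148, 0.692]
wrist_force: [-0.9, 0.2, -2.7]
opening: 43.6
```

Emit:
{"op": "move_arm", "data": {
  "travel": [
    [0, 2, 0],
    [0, 2, 0],
    [0, 2, 0],
    [0, 0, 0]
  ],
  "yaw": [0, 0, 0, 0],
  "claw": [30, 30, 30, 30]
}}

```text
time: 12.65
tcp_pos: [559.7, -150.9, 148.1]
ee_rot: [0.692, -0.148, 0.149, -0.691]
wrist_force: [-5.1, -4.2, 7.6]
opening: 43.7
```

```bash
python3 snap.py e2 wrist side; python3 - <<'E'
import cv2,numpy as np
a=cv2.imread("pics/wrist_e2.png");b=cv2.imread("pics/side_e2.png")[120:320,260:460]
cv2.imwrite("pics/e2.png",np.hstack([cv2.resize(a,(440,330)),cv2.resize(b,(330,330))[:, :]]))
E
```

```text
t 12.75 tcp [ 559.65 -150.95  148.08] x [ 0.91 -0.41  0.  ] y [ 0. -0. -1.] jawdeg -24.22373231797274 F [-5.53 -3.45  7.96] open 43.83234406249605 q [-0.3   0.51  0.67  1.88 -0.4   0.88  0.14]
```

View pics/e2.png

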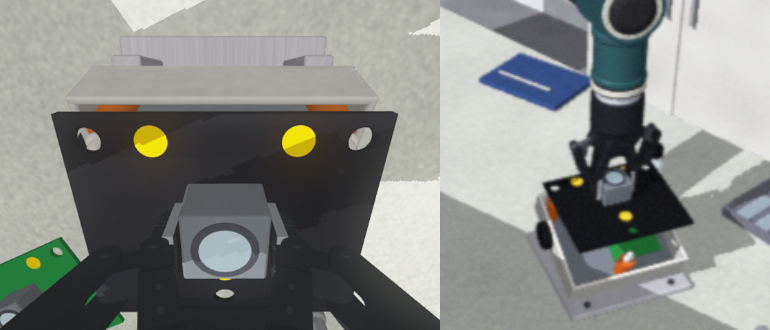

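Emit:
{"op": "move_arm", "data": {
  "travel": [
    [0, 0, 3],
    [0, 0, 3],
    [0, 2, 0],
    [0, 2, 0],
    [0, 0, 0]
  ],
  "yaw": [0, 0, 0, 0, 0],
  "claw": [30, 30, 30, 30, 30]
}}

```text
time: 13.25
tcp_pos: [562.7, -147.5, 145.1]
ee_rot: [0.692, -0.147, 0.15, -0.69]
wrist_force: [-5.9, -7.6, 12.5]
opening: 43.9
```

```bash
python3 snap.py e3 wrist
```

```text
t 13.3 tcp [ 562.69 -147.55  145.14] x [ 0.91 -0.41  0.  ] y [ 0. -0. -1.] jawdeg -24.279394909297658 F [-6.78 -7.95 11.73] open 43.80123887014526 q [-0.31  0.52  0.67  1.88 -0.41  0.87  0.13]
```

View pics/wrist_e3.png

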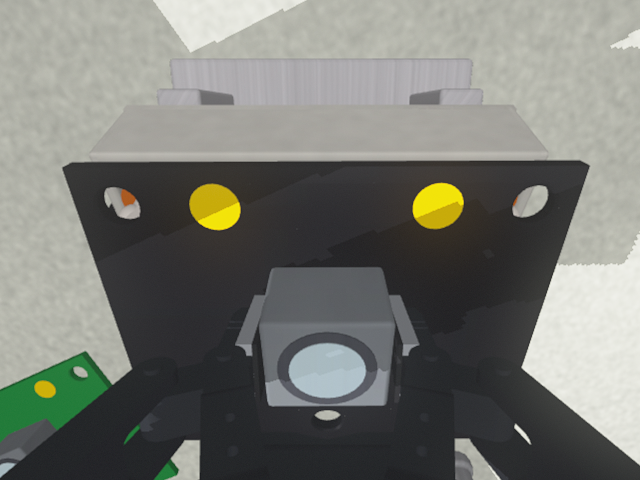

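```bash
python3 - <<'E'
s=open("pnp.py").read()
s=s.replace("""ln=max(comps((90,25,90),(115,90,255),800),key=lambda d:d[1][4])""","""LO,HI=(85,10,160),(115,90,255)
ln=min([d for d in comps(LO,HI,1500)],key=lambda d:abs(d[0][0]-327)+abs(d[0][1]-360))""")
s=s.replace("lc=ell((90,25,90),(115,90,255),ln[1])","""m=cv2.inRange(h,LO,HI)
ex,ey,ew,eh=ln[1][:4]; lc=np.array([ex+ew/2-.5,ey+eh/2-.5])
print('lens box',ln[1])""")
s=s.replace("obj+=[(60,75,6),(60,-75,6)]","obj+=[(75,90,6),(75,-90,6)]")
s+='''
Rw=W[:3,:3]@A; ow=W[:3,:3]@t+W[:3,3]
dz=np.array([-0.169,-0.377,0.911]); 
TIP={0:(527.71,-219.21,91.58),1:(503.72,-88.53,142.24),2:(641.34,-149.97,140.6)}
for k in TIP:
    p=np.array(TIP[k]); print("tip",k,"in plate",Rw.T@(p-ow),"shoulder",Rw.T@(p-25*dz-ow),"px",proj(c,p,s))
'''
open("pnp.py","w").write(s)
E
python3 pnp.py g1 88 168 567 168; python3 pnp.py e3 64 166 588 165
```

```text
lens box [ 289  328   76   66 3932]
px [[222.9476409666283, 206.4608745684695], [430.41267123287673, 206.56849315068493], [326.5, 360.5], [88.0, 168.0], [567.0, 168.0]]
rms px 0.306823983462095 rot(deg) about tool x,y,z [-2.57 -0.07 -0.27]
plate origin in tool [ -0.14   6.08 -16.24] world [519.71 231.28   2.99] xaxis [-0.06  1.   -0.04] z [-0.01  0.04  1.  ]
tip 0 in plate [-453.56   19.88   68.83] shoulder [-443.43   15.21   46.45] px [ 292.97 1087.68]
tip 1 in plate [-323.99   35.27  125.34] shoulder [-313.86   30.6   102.96] px [ 226.98 1331.  ]
tip 2 in plate [-393.81  -98.19  119.79] shoulder [-383.68 -102.86   97.41] px [ 561.25 1329.27]
lens box [ 289  343   77   55 3285]
px [[214.48105263157893, 206.5021052631579], [437.6129541864139, 205.5297525013165], [327.0, 370.0], [64.0, 166.0], [588.0, 165.0]]
rms px 0.315227647764752 rot(deg) about tool x,y,z [ 7.78 -0.14  0.11]
plate origin in tool [ -0.25   7.26 -12.05] world [ 557.54 -158.45  137.9 ] xaxis [0.4  0.9  0.13] z [-0.06 -0.12  0.99]
tip 0 in plate [-73.2    2.5  -36.91] shoulder [-65.99   2.56 -60.85] px [322.63 383.72]
tip 1 in plate [42.03 77.7  -1.05] shoulder [ 49.24  77.75 -25.  ] px [130.51 242.31]
tip 2 in plate [ 41.97 -73.01  -3.1 ] shoulder [ 49.18 -72.95 -27.04] px [507.94 239.11]
```

Emit:
{"op": "move_arm", "data": {
  "travel": [
    [0, 2, 0],
    [0, 2, 0],
    [0, 2, 0],
    [0, 0, 0]
  ],
  "yaw": [0, 0, 0, 0],
  "claw": [30, 30, 30, 30]
}}

```text
time: 13.7
tcp_pos: [562.1, -149.0, 139.3]
ee_rot: [0.693, -0.148, 0.15, -0.689]
wrist_force: [-7.3, -9.6, 14.1]
opening: 44.1
```

```bash
python3 snap.py e4 wrist;python3 pnp.py e4
```

```text
t 13.75 tcp [ 562.07 -148.99  139.27] x [ 0.91 -0.41  0.  ] y [ 0.   -0.01 -1.  ] jawdeg -24.338412032620543 F [-6.85 -9.58 13.49] open 44.24058387776227 q [-0.3   0.53  0.66  1.89 -0.41  0.86  0.14]
lens box [ 289  357   77   45 2658]
px [[207.84941296579888, 211.94589076059214], [444.1009738595592, 210.78062532034855], [327.0, 379.0]]
rms px 3.0698954837323625e-14 rot(deg) about tool x,y,z [17.86 -0.19  0.31]
plate origin in tool [-0.32  8.57 -8.37] world [ 558.34 -156.52  130.72] xaxis [0.39 0.87 0.3 ] z [-0.12 -0.28  0.95]
tip 0 in plate [-78.31   2.34 -16.19] shoulder [-75.36   2.32 -41.02] px [322.7  387.97]
tip 1 in plate [41.37 77.63 -1.09] shoulder [ 44.32  77.61 -25.92] px [122.39 243.76]
tip 2 in plate [ 41.   -73.09  -2.63] shoulder [ 43.95 -73.1  -27.46] px [515.36 240.05]
```

View pics/wrist_e4.png

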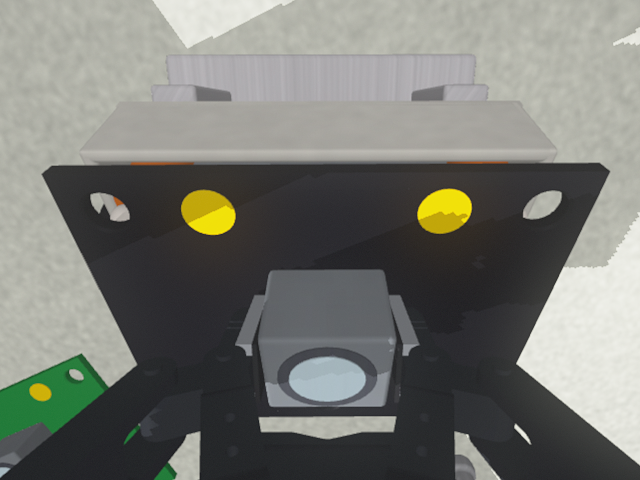

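Emit:
{"op": "move_arm", "data": {
  "travel": [
    [0, 1.5, 0],
    [0, 1.5, 0],
    [0, 0, 0]
  ],
  "yaw": [0, 0, 0],
  "claw": [30, 30, 30]
}}

```text
time: 14.05
tcp_pos: [562.0, -149.3, 136.8]
ee_rot: [0.693, -0.148, 0.15, -0.69]
wrist_force: [-9.9, -11.1, 17.6]
opening: 43.6
```

Emit:
{"op": "move_arm", "data": {
  "travel": [
    [0, -5, 0],
    [0, -10, 0],
    [0, -5, 0],
    [0, 0, 0],
    [0, 0, 0]
  ],
  "yaw": [0, 0, 0, 0, 0],
  "claw": [30, 30, 30, 30, 30]
}}

```text
time: 14.55
tcp_pos: [562.6, -142.4, 153.2]
ee_rot: [-0.691, 0.147, -0.147, 0.692]
wrist_force: [-0.1, -0.1, -3.2]
opening: 43.5
```

```bash
python3 snap.py e5 wrist side top;python3 pnp.py e5;  python3 - <<'E'
import cv2,numpy as np
a=cv2.imread("pics/top_e5.png")[150:290,320:460];b=cv2.imread("pics/side_e5.png")[140:310,260:430]
cv2.imwrite("pics/e5.png",np.hstack([cv2.resize(a,(400,400),interpolation=2),cv2.resize(b,(400,400),interpolation=2)]))
E
```

```text
t 14.7 tcp [ 562.27 -142.74  152.87] x [ 0.91 -0.41 -0.  ] y [-0.  0. -1.] jawdeg -24.100369322631167 F [ 0.78 -0.17 -2.72] open 43.785905126781024 q [-0.32  0.51  0.67  1.88 -0.4   0.89  0.12]
lens box [ 289  363   76   39 2369]
px [[205.4585889570552, 215.06134969325154], [446.6510204081633, 213.94948979591837], [326.5, 382.0]]
rms px 1.8637884951484807e-11 rot(deg) about tool x,y,z [21.06 -0.48 -0.35]
plate origin in tool [ 0.03  8.69 -7.25] world [ 559.67 -149.01  144.53] xaxis [0.37 0.86 0.36] z [-0.15 -0.33  0.93]
tip 0 in plate [-91.01   1.48 -21.65] shoulder [-89.57   1.57 -46.62] px [326.16 381.65]
tip 1 in plate [ 30.1   75.54 -13.46] shoulder [ 31.55  75.62 -38.43] px [147.41 245.55]
tip 2 in plate [ 28.15 -75.16 -15.66] shoulder [ 29.6  -75.07 -40.63] px [503.5  244.27]
```

View pics/e5.png

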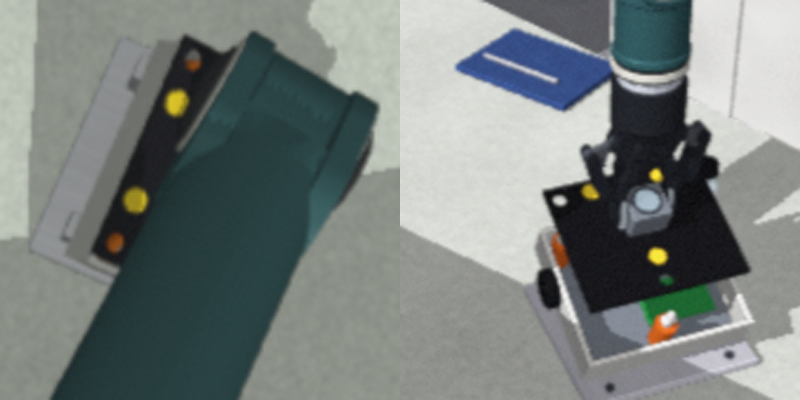

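View pics/wrist_e5.png

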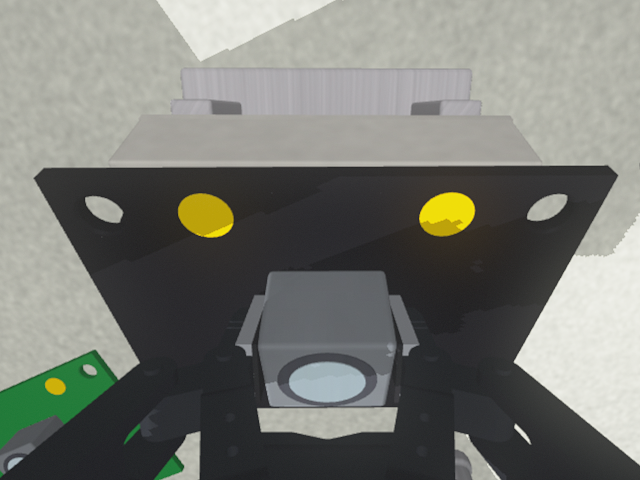

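```bash
python3 - <<'E'
s=open("h.py").read()
s=s.replace("[0,c[\"fy\"],c[\"cy\"]]","[0,c[\"fy\"],c[\"cy\"]-(1.3 if 'hand_eye' in c else 0)]")
open("h.py","w").write(s)
s=open("pnp.py").read()
s=s.replace('[c["cx"],c["cy"]]-img','[c["cx"],c["cy"]-1.3]-img')
open("pnp.py","w").write(s)
E
python3 deck.py; python3 pnp.py g1; python3 pnp.py g2; python3 pnp.py e4;python3 pnp.py e5
```

```text
2 [462.79 179.53] [367.21 106.84] [ 641.03 -150.61  140.92] 0.21 [ 643.23 -150.27  140.27] 4.25 [395.67 177.83] [384.85 225.47]
1 [212.63 181.89] [102.16 107.74] [503.45 -89.19 142.54] 0.05 [505.57 -87.8  145.73] 3.64 [368.66 240.38] [330.37 237.97]
0 [335.58 304.16] [260.53 255.21] [ 527.33 -220.07   91.99] 0.25 [ 532.57 -210.78  111.7 ] 3.93 [424.04 230.16] [375.54 273.3 ]
sides 150.6750222194166 120.51736283084595
[0.37 0.83 0.41] [-0.91  0.41  0.01] [-0.16 -0.38  0.91] slope 24.38454908354723 yaw x 65.85175671841509 65.94132680249706
o [ 553.77 -160.47   94.09]
lens box [ 289  328   76   66 3932]
px [[222.9476409666283, 206.4608745684695], [430.41267123287673, 206.56849315068493], [326.5, 360.5]]
rms px 0.050713640252089486 rot(deg) about tool x,y,z [ 0.88 -0.01 -0.05]
plate origin in tool [ -0.25   9.36 -16.19] world [519.61 231.33  -0.29] xaxis [-0.06  1.    0.02] z [-0.   -0.02  1.  ]
tip 0 in plate [-448.63   19.6    99.19] shoulder [-439.85   14.86   76.26] px [ 292.97 1086.38]
tip 1 in plate [-315.91   35.32  147.75] shoulder [-307.13   30.58  124.81] px [ 226.98 1329.7 ]
t
[... 1193 characters left out ...]
2.39 242.46]
tip 2 in plate [ 41.36 -73.09  -2.88] shoulder [ 44.3  -73.11 -27.71] px [515.36 238.75]
lens box [ 289  363   76   39 2369]
px [[205.4585889570552, 215.06134969325154], [446.6510204081633, 213.94948979591837], [326.5, 382.0]]
rms px 3.0809030330170993e-11 rot(deg) about tool x,y,z [21.05 -0.48 -0.36]
plate origin in tool [ 0.03  8.54 -7.67] world [ 559.5  -149.39  144.68] xaxis [0.37 0.86 0.36] z [-0.15 -0.33  0.93]
tip 0 in plate [-90.67   1.5  -21.97] shoulder [-89.22   1.58 -46.94] px [326.16 380.35]
tip 1 in plate [ 30.45  75.54 -13.74] shoulder [ 31.9   75.62 -38.7 ] px [147.41 244.25]
tip 2 in plate [ 28.48 -75.16 -15.95] shoulder [ 29.94 -75.07 -40.92] px [503.5  242.97]
```

Emit:
{"op": "move_arm", "data": {
  "travel": [
    [0, 0, -6],
    [0, 0, -8],
    [0, 0, -8],
    [0, 4, -3.5],
    [0, 6, 0],
    [0, 5, 0],
    [0, 3, 0],
    [0, 0, 0],
    [0, 0, 0],
    [0, 0, 0]
  ],
  "yaw": [0, 0, 0, 0, 0, 0, 0, 0, 0, 0],
  "claw": [30, 30, 30, 30, 30, 30, 30, 30, 30, 30]
}}

```text
time: 15.7
tcp_pos: [552.3, -166.2, 135.5]
ee_rot: [-0.692, 0.148, -0.148, 0.692]
wrist_force: [0.3, 0.2, -2.9]
opening: 44.0
```

```bash
python3 snap.py e6 wrist side top;python3 pnp.py e6;  python3 - <<'E'
import cv2,numpy as np
a=cv2.imread("pics/top_e6.png")[150:290,320:460];b=cv2.imread("pics/side_e6.png")[140:310,260:430]
cv2.imwrite("pics/e6.png",np.hstack([cv2.resize(a,(400,400),interpolation=2),cv2.resize(b,(400,400),interpolation=2)]))
E
```

```text
t 15.85 tcp [ 552.2  -166.31  135.49] x [ 0.91 -0.41  0.  ] y [ 0. -0. -1.] jawdeg -24.11951199700836 F [ 0.53  0.36 -3.08] open 43.73597886520215 q [-0.27  0.53  0.66  1.9  -0.42  0.86  0.18]
lens box [ 289  362   77   40 2383]
px [[205.33401221995928, 215.06568228105905], [446.6630988786952, 213.89194699286443], [327.0, 381.5]]
rms px 3.669226909823367e-14 rot(deg) about tool x,y,z [21.5  -0.16  0.34]
plate origin in tool [-0.35  8.9  -7.43] world [ 548.93 -172.87  126.55] xaxis [0.38 0.85 0.37] z [-0.14 -0.34  0.93]
tip 0 in plate [-60.23   0.47 -13.86] shoulder [-58.97   0.31 -38.83] px [325.63 363.19]
tip 1 in plate [60.33 75.57 -7.3 ] shoulder [ 61.59  75.41 -32.28] px [114.01 192.44]
tip 2 in plate [ 59.58 -75.15  -7.98] shoulder [ 60.84 -75.31 -32.96] px [534.22 191.21]
```

View pics/e6.png

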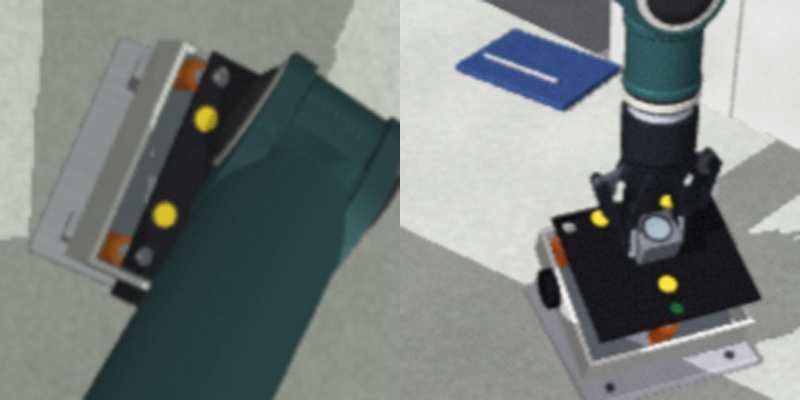

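View pics/wrist_e6.png

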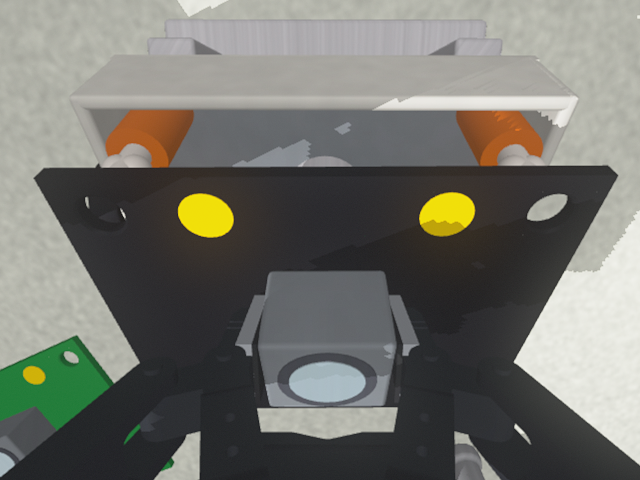

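Emit:
{"op": "move_arm", "data": {
  "travel": [
    [0, 2.3, 1],
    [0, 2.3, 1],
    [0, 2.3, 1],
    [0, 2.3, 1],
    [0, 0, 0],
    [0, 0, 0]
  ],
  "yaw": [0, 0, 0, 0, 0, 0],
  "claw": [30, 30, 30, 30, 30, 30]
}}

```text
time: 16.45
tcp_pos: [553.7, -162.7, 126.0]
ee_rot: [0.692, -0.148, 0.148, -0.691]
wrist_force: [0.5, -0.2, -2.9]
opening: 43.1
```

```bash
python3 snap.py e7 wrist side top;python3 pnp.py e7;  python3 - <<'E'
import cv2,numpy as np
a=cv2.imread("pics/top_e7.png")[150:290,320:460];b=cv2.imread("pics/side_e7.png")[140:310,260:430]
cv2.imwrite("pics/e7.png",np.hstack([cv2.resize(a,(400,400),interpolation=2),cv2.resize(b,(400,400),interpolation=2)]))
E
```

```text
t 16.6 tcp [ 553.75 -162.76  126.19] x [ 0.91 -0.41  0.  ] y [ 0. -0. -1.] jawdeg -24.132581581597083 F [-0.29  0.35 -3.15] open 43.785004165071896 q [-0.27  0.54  0.65  1.9  -0.43  0.84  0.19]
lens box [ 289  362   76   40 2377]
px [[205.30162767039675, 215.05493387589013], [446.63488016318206, 213.87761346251912], [326.5, 381.5]]
rms px 4.1835623516930536e-14 rot(deg) about tool x,y,z [21.5  -0.48 -0.31]
plate origin in tool [-0.01  8.89 -7.42] world [ 550.64 -169.47  117.1 ] xaxis [0.37 0.85 0.37] z [-0.15 -0.33  0.93]
tip 0 in plate [-60.3    1.16  -3.68] shoulder [-59.04   1.24 -28.65] px [325.95 379.82]
tip 1 in plate [60.79 75.34  3.63] shoulder [ 62.06  75.41 -21.35] px [101.76 209.45]
tip 2 in plate [ 58.97 -75.36   1.49] shoulder [ 60.24 -75.28 -23.49] px [547.01 207.88]
```

View pics/e7.png

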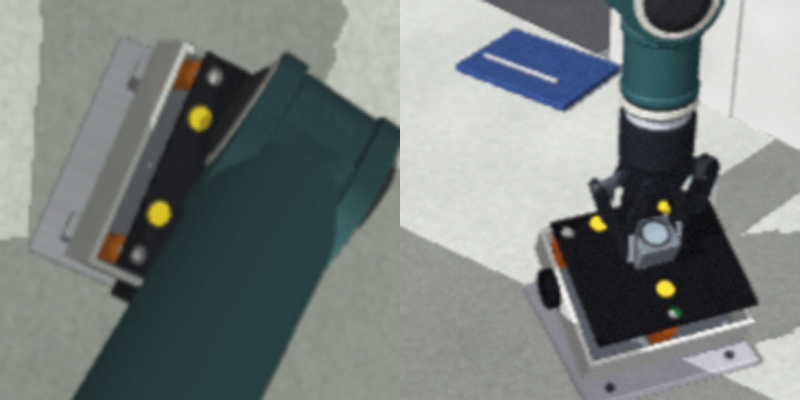

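View pics/wrist_e7.png

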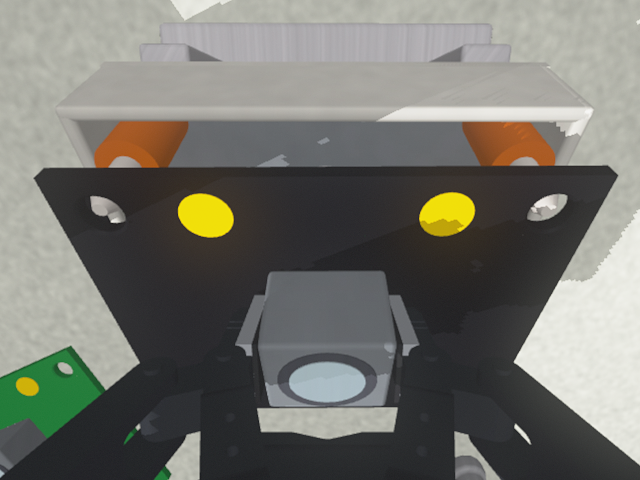

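Tips show in all three holes with no contact force. Continuing along the normal.

Emit:
{"op": "move_arm", "data": {
  "travel": [
    [0, 2.3, 1],
    [0, 2.3, 1],
    [0, 2, 0.9],
    [0, 0, 0],
    [0, 0, 0]
  ],
  "yaw": [0, 0, 0, 0, 0],
  "claw": [30, 30, 30, 30, 30]
}}

```text
time: 17.1
tcp_pos: [554.5, -159.8, 119.6]
ee_rot: [-0.691, 0.148, -0.147, 0.692]
wrist_force: [-3.5, 1.1, 1.8]
opening: 44.0
```

```bash
python3 snap.py e8 wrist side;python3 pnp.py e8;  python3 - <<'E'
import cv2,numpy as np
a=cv2.imread("pics/wrist_e8.png");b=cv2.imread("pics/side_e8.png")[170:290,300:420]
cv2.imwrite("pics/e8.png",np.hstack([cv2.resize(a,(440,330)),cv2.resize(b,(330,330),interpolation=2)]))
E
```

```text
t 17.2 tcp [ 554.52 -159.8   119.55] x [ 0.91 -0.41 -0.  ] y [-0.  0. -1.] jawdeg -24.11792042644129 F [-4.07  1.5   2.61] open 43.28932812689637 q [-0.27  0.55  0.64  1.9  -0.44  0.83  0.19]
lens box [ 289  363   76   39 2361]
px [[205.0207805372529, 215.17638114546375], [446.93543467208946, 214.01169293340112], [326.5, 382.0]]
rms px 5.44234301148855e-14 rot(deg) about tool x,y,z [21.52 -0.47 -0.31]
plate origin in tool [-0.01  8.6  -7.37] world [ 551.47 -166.5   110.95] xaxis [0.37 0.85 0.37] z [-0.15 -0.33  0.93]
tip 0 in plate [-60.88   0.67   3.2 ] shoulder [-59.64   0.73 -21.78] px [326.8  392.56]
tip 1 in plate [60.2  74.89 10.36] shoulder [ 61.44  74.94 -14.62] px [ 93.92 223.3 ]
tip 2 in plate [ 58.42 -75.81   8.35] shoulder [ 59.66 -75.75 -16.63] px [557.45 221.66]
```

View pics/e8.png

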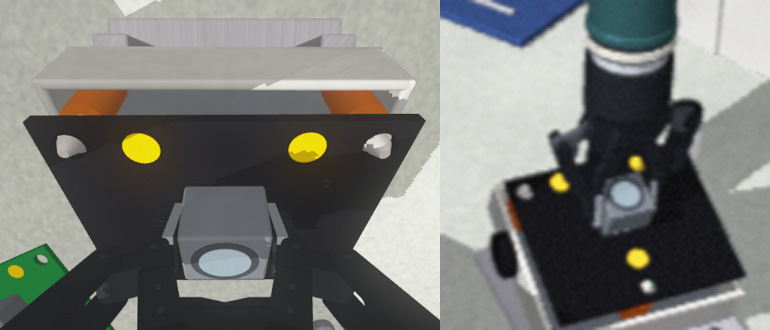

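Emit:
{"op": "move_arm", "data": {
  "travel": [
    [0, 1, 0.4],
    [0, 0, 0],
    [0, 0, 0],
    [0, 0, 0],
    [0, 0, 0],
    [0, 0, 0]
  ],
  "yaw": [0, 0, 0, 0, 0, 0],
  "claw": [30, 56, 65, 75, 85, 85]
}}

```text
time: 17.8
tcp_pos: [555.2, -159.7, 118.5]
ee_rot: [0.692, -0.148, 0.148, -0.691]
wrist_force: [-0.3, -0.4, -0.8]
opening: 72.7
```

```bash
python3 snap.py f1 wrist side;python3 pnp.py f1;  python3 - <<'E'
import cv2,numpy as np
a=cv2.imread("pics/wrist_f1.png");b=cv2.imread("pics/side_f1.png")[170:290,300:420]
cv2.imwrite("pics/f1.png",np.hstack([cv2.resize(a,(440,330)),cv2.resize(b,(330,330),interpolation=2)]))
E
```

```text
t 17.9 tcp [ 555.15 -159.66  118.48] x [ 0.91 -0.41  0.  ] y [ 0. -0. -1.] jawdeg -24.125005672824337 F [ 0.16 -0.05 -0.45] open 72.90333235709349 q [-0.27  0.55  0.64  1.9  -0.44  0.83  0.19]
lens box [ 286  366   75   35 2102]
px [[201.5609375, 217.70625], [445.1793392763503, 218.34714210802306], [323.0, 383.0]]
rms px 6.376757247827866e-11 rot(deg) about tool x,y,z [24.17  0.03 -0.25]
plate origin in tool [-1.31  9.84 -6.88] world [ 551.22 -165.44  108.65] xaxis [0.37 0.83 0.41] z [-0.17 -0.37  0.91]
tip 0 in plate [-60.53  -0.52   8.44] shoulder [-60.43  -0.41 -16.56] px [325.56 394.5 ]
tip 1 in plate [60.12 74.7  10.2 ] shoulder [ 60.22  74.82 -14.81] px [ 90.15 225.53]
tip 2 in plate [ 59.52 -76.     7.94] shoulder [ 59.62 -75.89 -17.07] px [557.05 223.62]
```

View pics/f1.png

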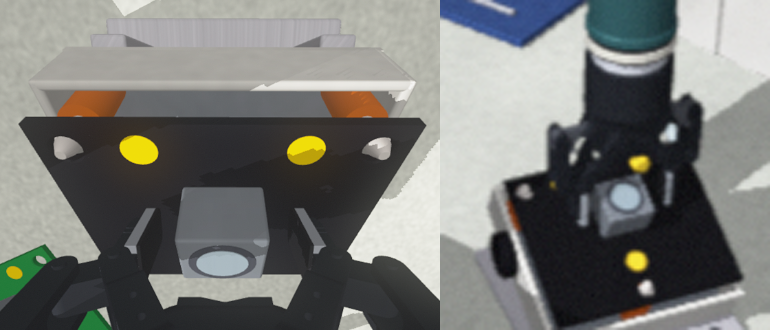

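Plate rests on the barbs on all three studs (tilt 24.2°, holes centred, about 15–17 mm over the shoulders). Retreat, shut, go over press1.

Emit:
{"op": "move_arm", "data": {
  "travel": [
    [0, -10, 0],
    [0, -20, 0],
    [0, -25, 0],
    [0, -25, 0],
    [-20, 0, 19],
    [-21, 0, 19],
    [0, 10, 0],
    [0, 20, 0],
    [0, 8, 0],
    [0, 0, 0],
    [0, 0, 0]
  ],
  "yaw": [0, 0, 0, 0, 0, 0, 0, 0, 0, 0, 0],
  "claw": [85, 85, 60, 30, 0, 0, 0, 0, 0, 0, 0]
}}

```text
time: 19.0
tcp_pos: [533.4, -109.0, 160.8]
ee_rot: [0.692, -0.148, 0.148, -0.691]
wrist_force: [0.6, 0.4, 0.8]
opening: -0.1
```

```bash
python3 snap.py p1 wrist side;  python3 - <<'E'
import cv2,numpy as np
a=cv2.imread("pics/wrist_p1.png");b=cv2.imread("pics/side_p1.png")[170:290,300:420]
cv2.imwrite("pics/p1.png",np.hstack([cv2.resize(a,(440,330)),cv2.resize(b,(330,330),interpolation=2)]))
E
```

```text
t 19.1 tcp [ 533.7  -108.82  161.18] x [ 0.91 -0.41  0.  ] y [ 0. -0. -1.] jawdeg -24.163865113771912 F [0.73 0.34 0.14] open -0.10072233028698058 q [-0.41  0.44  0.69  1.96 -0.36  0.87  0.05]
```

View pics/p1.png

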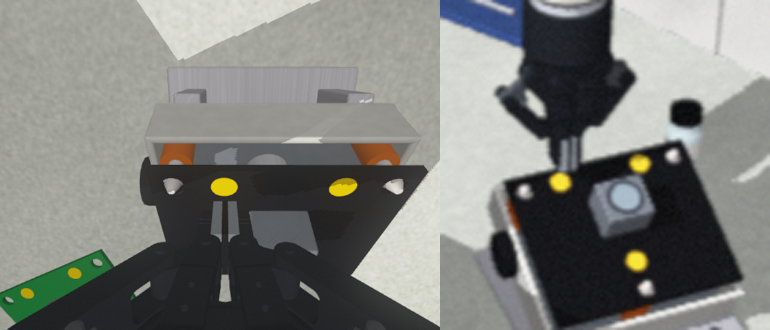

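Side view: pins stand through all three holes, and the shut fingers are over the press1 dot. Pressing.

Emit:
{"op": "move_arm", "data": {
  "travel": [
    [0, 8, 0],
    [0, 8, 0],
    [0, 3, 0],
    [0, 2, 0],
    [0, 2, 0],
    [0, 2, 0],
    [0, 2, 0]
  ],
  "yaw": [0, 0, 0, 0, 0, 0, 0],
  "claw": [0, 0, 0, 0, 0, 0, 0]
}}

```text
time: 19.8
tcp_pos: [533.9, -107.6, 135.1]
ee_rot: [-0.691, 0.147, -0.148, 0.692]
wrist_force: [-1.7, 1.9, 9.3]
opening: 0.0
```

Emit:
{"op": "move_arm", "data": {
  "travel": [
    [0, 1.5, 0],
    [0, 1.5, 0],
    [0, 1.5, 0]
  ],
  "yaw": [0, 0, 0],
  "claw": [0, 0, 0]
}}

```text
time: 20.1
tcp_pos: [533.3, -108.2, 129.1]
ee_rot: [-0.691, 0.148, -0.148, 0.692]
wrist_force: [-1.1, -0.7, -0.7]
opening: -0.1
```

Emit:
{"op": "move_arm", "data": {
  "travel": [
    [0, 2, 0],
    [0, 2, 0],
    [0, 1.5, 0],
    [0, 1.5, 0]
  ],
  "yaw": [0, 0, 0, 0],
  "claw": [0, 0, 0, 0]
}}

```text
time: 20.5
tcp_pos: [533.9, -108.3, 126.0]
ee_rot: [-0.69, 0.148, -0.148, 0.693]
wrist_force: [-15.5, 4.2, 49.4]
opening: 0.0
```

Emit:
{"op": "move_arm", "data": {
  "travel": [
    [0, -10, 0],
    [0, -20, 0],
    [0, -20, 0],
    [20, -5, 0],
    [40, 0, 0],
    [20, 0, 0],
    [0, 10, 0],
    [0, 15, 0],
    [0, 0, 0],
    [0, 0, 0]
  ],
  "yaw": [0, 0, 0, 0, 0, 0, 0, 0, 0, 0],
  "claw": [0, 0, 0, 0, 0, 0, 0, 0, 0, 0]
}}

```text
time: 21.5
tcp_pos: [604.8, -140.3, 151.0]
ee_rot: [-0.691, 0.149, -0.147, 0.692]
wrist_force: [0.9, 0.8, 0.1]
opening: -0.3
```

```bash
python3 snap.py p2 wrist side;  python3 - <<'E'
import cv2,numpy as np
a=cv2.imread("pics/wrist_p2.png");b=cv2.imread("pics/side_p2.png")[170:290,300:420]
cv2.imwrite("pics/p2.png",np.hstack([cv2.resize(a,(440,330)),cv2.resize(b,(330,330),interpolation=2)]))
E
```

```text
t 21.6 tcp [ 605.83 -140.59  152.21] x [ 0.91 -0.41 -0.  ] y [ 0.  0. -1.] jawdeg -24.115515135419223 F [-0.11 -0.25  1.14] open -0.09310872174930113 q [-0.3   0.57  0.66  1.77 -0.42  0.94  0.11]
```

View pics/p2.png

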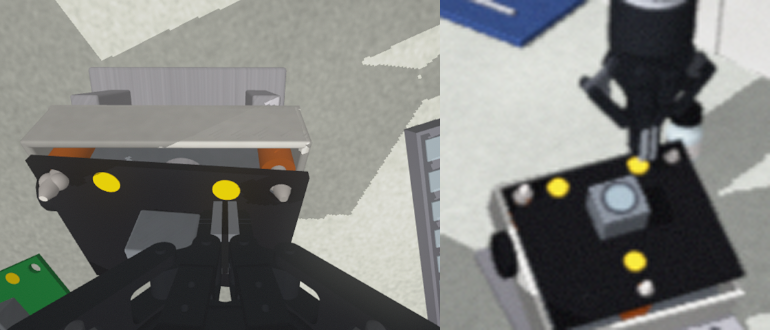

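Stud1's barb now stands above the plate. Pressing press2.

Emit:
{"op": "move_arm", "data": {
  "travel": [
    [0, 8, 0],
    [0, 4, 0],
    [0, 2, 0],
    [0, 2, 0],
    [0, 2, 0],
    [0, 2, 0]
  ],
  "yaw": [0, 0, 0, 0, 0, 0],
  "claw": [0, 0, 0, 0, 0, 0]
}}

```text
time: 22.2
tcp_pos: [606.8, -140.8, 133.7]
ee_rot: [-0.691, 0.147, -0.148, 0.692]
wrist_force: [-4.5, 1.0, 16.9]
opening: -0.1
```

Emit:
{"op": "move_arm", "data": {
  "travel": [
    [0, 1.5, 0],
    [0, 1.5, 0]
  ],
  "yaw": [0, 0],
  "claw": [0, 0]
}}

```text
time: 22.4
tcp_pos: [607.6, -140.4, 130.9]
ee_rot: [-0.691, 0.147, -0.149, 0.692]
wrist_force: [-0.3, 0.5, 5.2]
opening: 0.1
```

Emit:
{"op": "move_arm", "data": {
  "travel": [
    [0, 2, 0],
    [0, 2, 0]
  ],
  "yaw": [0, 0],
  "claw": [0, 0]
}}

```text
time: 22.6
tcp_pos: [606.4, -140.9, 125.1]
ee_rot: [-0.691, 0.148, -0.148, 0.692]
wrist_force: [0.3, 0.2, 0.2]
opening: 0.2
```

Emit:
{"op": "move_arm", "data": {
  "travel": [
    [0, 1.5, 0],
    [0, 1.5, 0],
    [0, 0, 0]
  ],
  "yaw": [0, 0, 0],
  "claw": [0, 0, 0]
}}

```text
time: 22.9
tcp_pos: [606.6, -141.0, 124.1]
ee_rot: [-0.691, 0.148, -0.148, 0.692]
wrist_force: [-4.8, 1.6, 16.7]
opening: -0.1
```

Emit:
{"op": "move_arm", "data": {
  "travel": [
    [0, 1, 0],
    [0, 1, 0]
  ],
  "yaw": [0, 0],
  "claw": [0, 0]
}}

```text
time: 23.1
tcp_pos: [606.7, -141.0, 123.7]
ee_rot: [-0.691, 0.147, -0.148, 0.692]
wrist_force: [-10.7, 4.5, 33.2]
opening: 0.1
```

Stud2 is seated. Moving over press0.

Emit:
{"op": "move_arm", "data": {
  "travel": [
    [0, -10, 0],
    [0, -20, 0],
    [0, -20, 0],
    [-10, -4, -20],
    [-15, 0, -32],
    [-15, 0, -32],
    [0, 15, 0],
    [0, 20, 0],
    [0, 10, 0],
    [0, 0, 0],
    [0, 0, 0]
  ],
  "yaw": [0, 0, 0, 0, 0, 0, 0, 0, 0, 0, 0],
  "claw": [0, 0, 0, 0, 0, 0, 0, 0, 0, 0, 0]
}}

```text
time: 24.2
tcp_pos: [535.6, -201.2, 128.9]
ee_rot: [0.692, -0.148, 0.148, -0.691]
wrist_force: [-0.1, -0.4, 0.6]
opening: 0.2
```

```bash
python3 snap.py p3 wrist side;  python3 - <<'E'
import cv2,numpy as np
a=cv2.imread("pics/wrist_p3.png");b=cv2.imread("pics/side_p3.png")[170:290,300:420]
cv2.imwrite("pics/p3.png",np.hstack([cv2.resize(a,(400,300)),cv2.resize(b,(400,400),interpolation=2)[50:350]]))
E
```

```text
t 24.3 tcp [ 535.96 -201.36  129.58] x [ 0.91 -0.41  0.  ] y [ 0. -0. -1.] jawdeg -24.10843750098809 F [-0.38 -0.18 -0.02] open -0.19740166889949917 q [-0.2   0.53  0.66  1.91 -0.43  0.84  0.26]
```

View pics/p3.png

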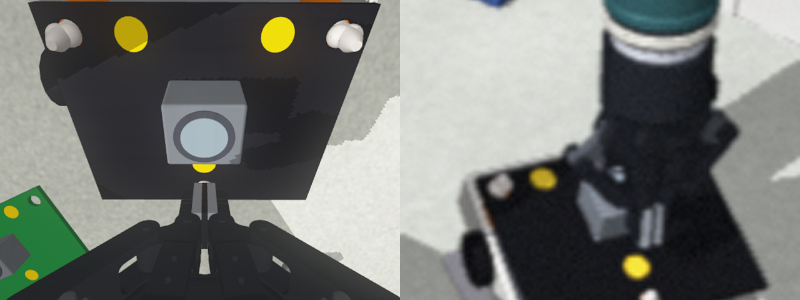

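Emit:
{"op": "move_arm", "data": {
  "travel": [
    [0, 10, 0],
    [0, 10, 0],
    [0, 6, 0],
    [0, 3, 0],
    [0, 2, 0],
    [0, 0, 0]
  ],
  "yaw": [0, 0, 0, 0, 0, 0],
  "claw": [0, 0, 0, 0, 0, 0]
}}

```text
time: 24.9
tcp_pos: [535.2, -201.3, 97.8]
ee_rot: [0.692, -0.148, 0.148, -0.691]
wrist_force: [-0.1, 1.0, -0.1]
opening: -0.1
```

```bash
python3 snap.py p4 side;  python3 - <<'E'
import cv2,numpy as np
b=cv2.imread("pics/side_p4.png")[190:310,310:430]
cv2.imwrite("pics/p4.png",cv2.resize(b,(500,500),interpolation=2))
E
```

```text
t 24.95 tcp [ 535.35 -201.32   97.98] x [ 0.91 -0.41  0.  ] y [ 0. -0. -1.] jawdeg -24.134025469906124 F [ 0.18 -0.19  0.39] open 0.22635545760435072 q [-0.18  0.57  0.63  1.93 -0.47  0.79  0.29]
```

View pics/p4.png

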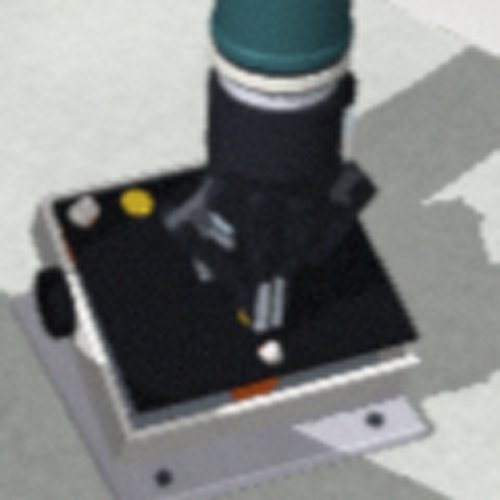

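Emit:
{"op": "move_arm", "data": {
  "travel": [
    [0, 2, 0],
    [0, 2, 0],
    [0, 1, 0]
  ],
  "yaw": [0, 0, 0],
  "claw": [0, 0, 0]
}}

```text
time: 25.25
tcp_pos: [536.2, -201.3, 94.3]
ee_rot: [-0.691, 0.147, -0.148, 0.692]
wrist_force: [-2.0, 1.2, 14.1]
opening: -0.0
```

Emit:
{"op": "move_arm", "data": {
  "travel": [
    [0, 1.5, 0],
    [0, 1.5, 0]
  ],
  "yaw": [0, 0],
  "claw": [0, 0]
}}

```text
time: 25.45
tcp_pos: [536.4, -200.9, 91.0]
ee_rot: [-0.691, 0.147, -0.148, 0.692]
wrist_force: [0.0, 1.2, 3.7]
opening: -0.2
```

Snapped. Following down to the shoulder.

Emit:
{"op": "move_arm", "data": {
  "travel": [
    [0, 2, 0],
    [0, 2, 0],
    [0, 1, 0]
  ],
  "yaw": [0, 0, 0],
  "claw": [0, 0, 0]
}}

```text
time: 25.75
tcp_pos: [535.4, -200.9, 84.7]
ee_rot: [-0.691, 0.148, -0.148, 0.692]
wrist_force: [0.3, 2.1, 3.1]
opening: -0.3
```

Emit:
{"op": "move_arm", "data": {
  "travel": [
    [0, 1, 0],
    [0, 1, 0]
  ],
  "yaw": [0, 0],
  "claw": [0, 0]
}}

```text
time: 25.95
tcp_pos: [535.8, -200.7, 83.6]
ee_rot: [-0.691, 0.147, -0.148, 0.692]
wrist_force: [-3.2, 3.6, 15.9]
opening: 0.3
```

Emit:
{"op": "move_arm", "data": {
  "travel": [
    [0, 1, 0],
    [0, 1, 0]
  ],
  "yaw": [0, 0],
  "claw": [0, 0]
}}

```text
time: 26.15
tcp_pos: [535.9, -200.7, 83.3]
ee_rot: [-0.691, 0.147, -0.148, 0.693]
wrist_force: [-7.2, 6.0, 31.7]
opening: -0.2
```

Emit:
{"op": "move_arm", "data": {
  "travel": [
    [0, -10, 0],
    [0, -20, 0],
    [0, -25, 0],
    [0, -30, 0],
    [0, -30, 15],
    [0, -20, 15],
    [0, 0, 10],
    [0, 0, 0],
    [0, 0, 0]
  ],
  "yaw": [0, 0, 0, 0, 0, 0, 0, 0, 0],
  "claw": [0, 0, 0, 0, 0, 0, 20, 60, 100]
}}

```text
time: 27.05
tcp_pos: [550.6, -164.8, 214.6]
ee_rot: [0.692, -0.149, 0.147, -0.691]
wrist_force: [0.8, -0.2, 0.6]
opening: 43.1
```

```bash
python3 snap.py v1 wrist side;  python3 - <<'E'
import cv2,numpy as np
b=cv2.imread("pics/side_v1.png")[190:310,310:430]
cv2.imwrite("pics/v1.png",cv2.resize(b,(560,560),interpolation=2))
E
```

```text
t 27.15 tcp [ 550.56 -165.52  214.81] x [ 0.91 -0.41 -0.  ] y [-0. -0. -1.] jawdeg -24.202759363285686 F [ 0.2  -0.69 -1.  ] open 58.06729228624673 q [-0.33  0.42  0.73  1.84 -0.33  1.    0.11]
```

View pics/v1.png

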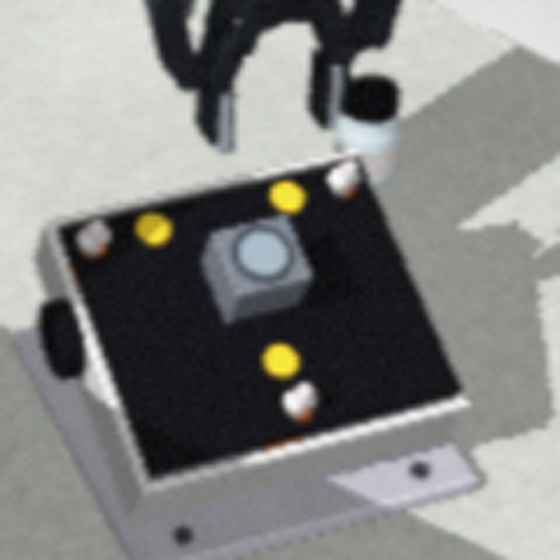

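View pics/wrist_v1.png

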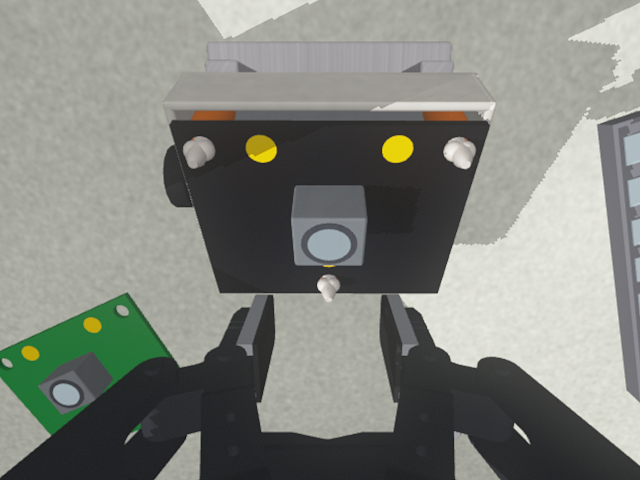

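All three pins with barbs stand above the plate. A numeric check of the seating, plus the bystanders.

```bash
python3 - <<'E'
from h import *
import pickle
from bench import imaging
np.set_printoptions(precision=1,suppress=True)
o=pickle.load(open("v1.pkl","rb")); w,sw=o["wrist"]; sd,_=o["side"]
O=np.array([553.77,-160.47,94.09]);M=np.array([[.372,.831,.413],[-.913,.408,.01],[-.165,-.377,.911]])
def ds(c):
    h=cv2.cvtColor(c["frame"],cv2.COLOR_BGR2HSV);m=cv2.inRange(h,(20,110,80),(34,255,255));k,_,st,ce=cv2.connectedComponentsWithStats(m);return [ce[i] for i in range(1,k) if st[i,4]>15]
W,S=ds(w),ds(sd)
for nm,p in (("p1",(60,40)),("p2",(60,-40)),("p0",(-33,0))):
    for z in (6,20):
        q=O+np.array([*p,z])@M; pw,ps=proj(w,q,sw),proj(sd,q); n=lambda L,u:min(L,key=lambda a:np.hypot(*(a-u)))
        print(nm,z,"wrist pred",pw,"obs",n(W,pw),"side pred",ps,"obs",n(S,ps))
    pw=proj(w,O+np.array([*p,6])@M,sw);ps=proj(sd,O+np.array([*p,6])@M);q,e=tri([ray(w,n(W,pw),sw),ray(sd,n(S,ps))]);print("  deck coords",M@(q-O),round(e,1))
t=imaging.snapshot("top");cv2.imwrite("pics/top_v1.png",t["frame"])
_,d0=pickle.load(open("s0.pkl","rb"))
for nm,(x,y) in {"eyepiece":(138,229),"jar":(345,115),"objective":(502,212)}.items():
    print(nm,cv2.absdiff(t["frame"][y-12:y+12,x-12:x+12],d0["top"]["frame"][y-12:y+12,x-12:x+12]).mean())
E
```

```text
p1 6 wrist pred [261.3 147.5] obs [260.7 148.4] side pred [342.1 238.7] obs [342.4 238.9]
p1 20 wrist pred [258.3 160.2] obs [260.7 148.4] side pred [343.1 236. ] obs [342.4 238.9]
  deck coords [59.5 40.2  6.8] 0.5
p2 6 wrist pred [397.  147.3] obs [397.2 148.6] side pred [370.7 232.1] obs [371.1 231.7]
p2 20 wrist pred [400.4 160. ] obs [397.2 148.6] side pred [371.9 229.4] obs [371.1 231.7]
  deck coords [ 59.8 -40.    7.5] 0.4
p0 6 wrist pred [328.8 257.2] obs [328.3 265.7] side pred [369.7 266.9] obs [369.7 266.8]
p0 20 wrist pred [328.9 271. ] obs [328.3 265.7] side pred [370.9 264.4] obs [369.7 266.8]
  deck coords [-35.1   1.2  12.2] 1.0
eyepiece 4.778356481481482
jar 13.817708333333334
objective 6.189236111111111
```

View pics/top_v1.png

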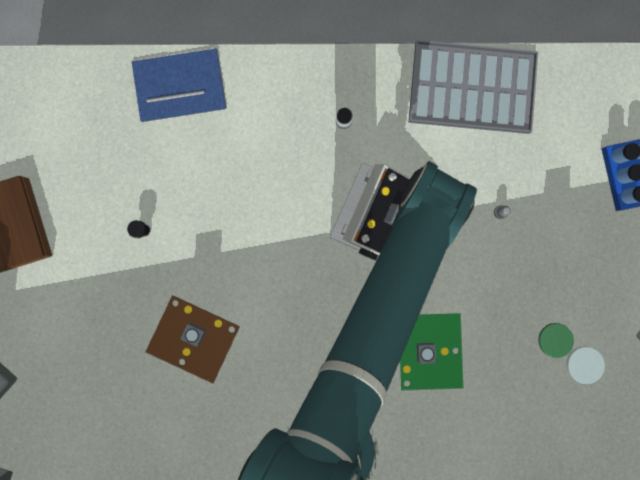

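The p0 reading is unreliable because the block hides part of that dot from the wrist; the side view fits the seated height. One clearer look.

Emit:
{"op": "move_arm", "data": {
  "travel": [
    [0, 0, -20],
    [0, 0, -25],
    [0, 0, -20],
    [0, 0, 0],
    [0, 0, 0],
    [0, 0, 0]
  ],
  "yaw": [0, 0, 0, 0, 0, 0],
  "claw": [100, 100, 100, 100, 100, 100]
}}

```text
time: 27.8
tcp_pos: [525.5, -223.0, 215.6]
ee_rot: [-0.691, 0.148, -0.147, 0.692]
wrist_force: [0.5, -0.3, -0.2]
opening: 85.4
```

```bash
python3 snap.py v2 wrist side top; python3 - <<'E'
from h import *
import pickle
np.set_printoptions(precision=1,suppress=True)
o=pickle.load(open("v2.pkl","rb")); w,sw=o["wrist"]; sd,_=o["side"]
O=np.array([553.77,-160.47,94.09]);M=np.array([[.372,.831,.413],[-.913,.408,.01],[-.165,-.377,.911]])
def ds(c):
    h=cv2.cvtColor(c["frame"],cv2.COLOR_BGR2HSV);m=cv2.inRange(h,(20,110,80),(34,255,255));k,_,st,ce=cv2.connectedComponentsWithStats(m);return [ce[i] for i in range(1,k) if st[i,4]>15]
W,S=ds(w),ds(sd)
n=lambda L,u:min(L,key=lambda a:np.hypot(*(a-u)))
for nm,p in (("p1",(60,40)),("p2",(60,-40)),("p0",(-33,0))):
    q=O+np.array([*p,6])@M;pw=proj(w,q,sw);ps=proj(sd,q);q,e=tri([ray(w,n(W,pw),sw),ray(sd,n(S,ps))]);print(nm,pw,n(W,pw),"deck coords",M@(q-O),round(e,1))
a=w["frame"][0:300,130:530]; cv2.imwrite("pics/v2.png",cv2.resize(a,(800,600),interpolation=2))
E
```

```text
t 27.95 tcp [ 525.57 -223.02  215.78] x [ 0.91 -0.41 -0.  ] y [-0.  0. -1.] jawdeg -24.026481823224767 F [ 0.22  0.44 -0.69] open 85.35393861817072 q [-0.23  0.41  0.74  1.85 -0.33  1.    0.23]
p1 [253.9  27.8] [253.3  28. ] deck coords [60.  40.3  6.8] 0.3
p2 [401.7  28.2] [402.   28.5] deck coords [ 59.9 -40.1   7.4] 0.4
p0 [327.5 173.1] [327.1 174.2] deck coords [-33.1   0.3   7.2] 0.0
```

View pics/v2.png

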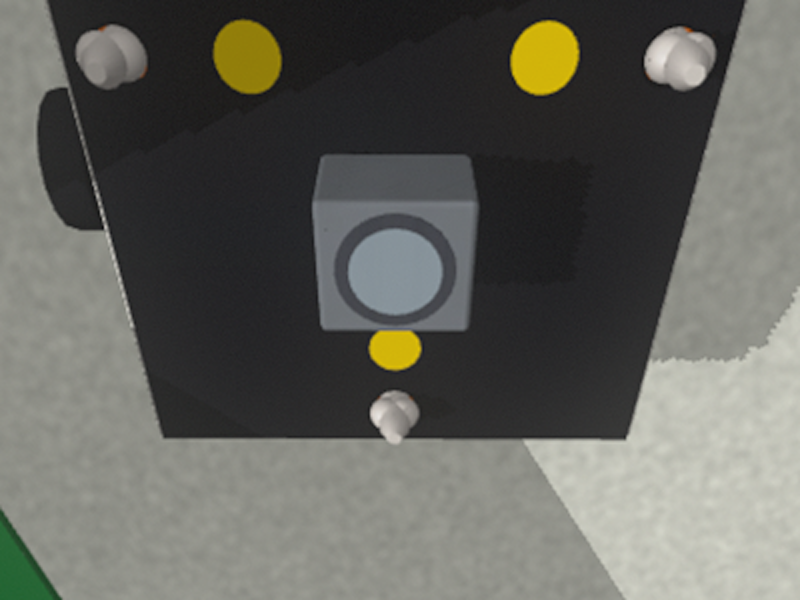

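All three dots sit evenly at 6.8–7.4 mm in deck coordinates (6 expected for a seated cover, about 20 on the barbs), and the barbs are out over the plate. Handing in.

```bash
python3 -c "
from bench import r
print(r.close_job())"
```

```text
the job is handed in; nothing more can be done
None
```

The black cover is on the microscope base, port block up, with all three studs snapped through. I let go of it and handed the job in at about 28 s of robot time.

**How it went:** I gripped the port block across y and tilted the cover in the grip to roughly the slope by lowering it against the upper stud tips. I then lowered it over the studs until it rested on the barbs and released it. With the fingers shut I pressed at dots 1, 2 and 0. At each one the force dropped as the stud snapped, then rose sharply at the shoulder (49, 33 and 32 N at the fingers).

**Last checks:**
- **Seating:** the wrist and side views put the three dots at 6.8, 7.4 and 7.2 mm above the shoulder plane. A seated cover should read 6 mm, and one still on the barbs about 20 mm, so the cover is down and even.
- **Studs:** all three barbs show above the plate, and the hand was clear with no contact force.
- **Bystanders:** the eyepiece, jar and objective stand where they were in the top picture. The image difference at the jar was larger; I put that down to the changed arm shadow.

**Disagreements:**
- The top camera read about 3 mm off the wrist camera on the cover and up to about 10 mm on the stud tips, so I relied on the wrist and side views.
- I corrected the wrist camera by 1.3 px vertically, using the cover lying flat on the table.
- One early height reading for dot 0 came out at 12 mm because the block partly hid it. A clear view gave 7.2 mm.

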